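# Seat the keeper tabs of a picture frame

## Robot

A 6-joint arm with a two-finger parallel gripper is mounted at the origin on the work surface. World frame = base frame: x ahead of the robot, y to its left, z up, the work surface at z = 0. Lengths are in m, angles in degrees, forces in N, time in s.
With the tool pointing down it reaches from about 0.325 to 0.75 m from the base axis. Payload 7.6 kg.
Tool frame: the origin (TCP) lies midway between the tips of the shut fingers; the grasp point (between the pads) lies 19 mm behind it; z points along the fingers, y is the line along which they close (so a half turn about z gives the same grasp; the last joint's range is limited). The gripper opens to 85 mm and grips with 20 to 120 N. Pads are 22 mm wide; open, the fingers measure 114 mm over their backs; the gripper's body (76 mm by 85 mm) begins 54 mm behind the grasp point. The pads swing forward as they close: fully open they stand 13 mm farther back than shut.
Start: joints at [61.175, 2.991, 80.254, -0, 96.75, -4.028], TCP at [0.22, 0.477, 0.231] pointing down, gripper open.
Joint ranges: [-166.34, 166.34], [-52.06, 124.39], [6.96, 135.62], [-60.46, 240.46], [14.63, 156.25], [-167.68, 167.68]. Speed limits (degrees/s): [147.25, 147.25, 172.46, 180, 180, 180].

## Interface

Orientations are given as [roll, pitch, yaw] about the fixed x, y, z axes, in that order (R = Rz(yaw) Ry(pitch) Rx(roll)).
In Python, from bench import * gives the robot as it stands. The module is installed in compiled form; this text tells all that it offers.
- The arm moves only by the shell command python3 -m pendant 'ROWS' [OPENING] [FORCE]. ROWS is JSON, a list of rows, each an object with "travel": the shift along the tool's x, y, z in cm, a list of three; "twist": the turn about the tool's z in degrees. A call has 1 to 20 rows; each row shifts and turns the commanded pose from where the row before left it, along the tool's axes as they then stand; what a row does not reach is not made up. A row lasts 1/8 s, in which the tool goes at most 62.5 mm and 10.7 degrees, less where a joint would pass 70% of its speed; a pose out of reach is approached as far as the arm can. A call with a gripper value outside its range is refused whole. OPENING is the closure, from -1 (fully open) to 1 (shut), set as the call begins (- or left out, the last holds). The fingers move at their own pace and stop on an object; FORCE is the grip in N (left out, the last holds). Time passes only in rows, so rows that do not move let the fingers close. It gives the time, the measured TCP pose, the force, the opening and the grip force at its end, in the units of the state.
- state(): the state, without advancing time (a new reading comes with each control period).
- read_camera(name): name is "scene" or "top" or "wrist"; returns (picture, depth): 480x640x3 uint8, red, green, blue; 480x640 float32, m along the optical axis (not along the pixel's ray), 0 where there is no reading.
- calibration(name): a dict with "K" (3x3 intrinsics, pixels), "view" (4x4, takes a point from world to camera coordinates). Camera axes: x right, y up, looking along -z (the intrinsics and any distortion apply to the point x, -y, -z); pixel columns grow to the right and rows downward; lengths in m; the calibration is good to about 2 mm. The wrist camera is an equidistant fisheye: a pixel r from the principal point sees the ray r / f radians off the axis. A picture is of the moment at which its call begins: read the wrist's pose just before it. calibration takes no time and is no camera call; for the wrist camera it gives the pose at the moment of the call.
- hand_in(): hands the job in; it is judged then, once.
The state is a dict: "clock": time; "joint_positions": joint angles; "joint_vel": joint speeds; "tau": joint torques, N m; "tool_pos": TCP position; "tool_rot": TCP orientation; "wrist_force": force on the tool from outside, world axes, zero at the start; "torque": the same for the moment, N m; "opening": finger opening in m; "grasp_force": force on a finger pad.
Only numpy, scipy, OpenCV 4.12 (cv2) and the standard library are available. Lean on these libraries where they do the work, as an engineer would, in place of code of your own. Each camera call takes 0.05 s, during which the arm holds its last target. There are 200 camera calls.

## Task

Clear the blue glue weights off the back of the frame by hanging each one by its handle on a steel hook of the rack. Then take the burnishing block by its handle and sweep it along both rails with a steady, moderate pressure, enough to seat every brass keeper tab flush but without bearing down hard, and never press on the frame or its tabs with the fingers. Finally hang the burnishing block on the orange hook, and leave the paints and other things on the bench where they are.

Things in the scene. Friction and masses are not known exactly. Their poses are not given: they have to be found in the camera images.
- frame: Picture frame fixed face down, 168 (x) x 236 (y) x 22 mm, origin: centre of underside. Plywood back between the rails, its top at z = 12 mm. Two dark rails 36 mm wide run along y at x = -66 (near) and +66 mm (far), full length, tops at z = 22. Each has five brass tabs, 18 (x) x 25 (y) mm, at y = -54, -27, 0, 27, 54, standing 3 to 4 mm proud; beyond |y| = 66.5 mm the rail is bare.
- rack: Fixed hook rack, 370 mm long in y; origin: centre of its foot, underside. Four level hooks, 9 mm thick, stick out to -x at y = -126, -42, 42 (steel) and 126 mm (orange), axis at z = 220, top z = 224.5 mm, straight from x = -6 to -118, then turned up, tip ends at x = -130, z = 239. The crossbar behind is lower (top z = 205, x = 7 to 23).
- weight0: Blue handled weight, 0.45 kg, may be absent; starts upright on the frame's back. Origin: centre of underside. Block 50 (x) x 66 (y) x 40 mm. Loop handle on top: posts at y = +-29 mm, flat-sided bar 14 (x) x 66 (y) mm, z = 90 to 118; the opening below it, z = 40 to 90, 50 mm wide in y, is open along x: a hook enters along x.
- weight1: Blue handled weight, 0.45 kg, may be absent; starts upright on the frame's back. Origin: centre of underside. Block 50 (x) x 66 (y) x 40 mm. Loop handle on top: posts at y = +-29 mm, flat-sided bar 14 (x) x 66 (y) mm, z = 90 to 118; the opening below it, z = 40 to 90, 50 mm wide in y, is open along x: a hook enters along x.
- weight2: Blue handled weight, 0.45 kg, may be absent; starts upright on the frame's back. Origin: centre of underside. Block 50 (x) x 66 (y) x 40 mm. Loop handle on top: posts at y = +-29 mm, flat-sided bar 14 (x) x 66 (y) mm, z = 90 to 118; the opening below it, z = 40 to 90, 50 mm wide in y, is open along x: a hook enters along x.
- burnisher: Burnishing block, slick white nylon, orange handle, on the bench. Origin: centre of underside. 84 long (x), 34 wide, 40 mm tall; flat below for |x| < 18 mm, then ramps rise 18 deg to both ends. Loop handle on top: posts at y = +-29 mm, flat-sided bar 14 (x) x 66 (y) mm, z = 90 to 118; the opening below it, z = 40 to 90, 50 mm wide in y, is open along x: a hook enters along x.
- tab_n0 (a joint): Keeper tab of the near rail at y = -54 mm: how far it is pushed in, 0 = 4 mm proud, 0.004 m = flush with the rail. It takes about 5 N to move, and stays where it is pushed.
- tab_n1 (a joint): Keeper tab of the near rail at y = -27 mm: how far it is pushed in, 0 = 4 mm proud, 0.004 m = flush with the rail. It takes about 5 N to move, and stays where it is pushed.
- tab_n2 (a joint): Keeper tab of the near rail at y = 0 mm: how far it is pushed in, 0 = 4 mm proud, 0.004 m = flush with the rail. It takes about 5 N to move, and stays where it is pushed.
- tab_n3 (a joint): Keeper tab of the near rail at y = 27 mm: how far it is pushed in, 0 = 4 mm proud, 0.004 m = flush with the rail. It takes about 5 N to move, and stays where it is pushed.
- tab_n4 (a joint): Keeper tab of the near rail at y = 54 mm: how far it is pushed in, 0 = 4 mm proud, 0.004 m = flush with the rail. It takes about 5 N to move, and stays where it is pushed.
- tab_f0 (a joint): Keeper tab of the far rail at y = -54 mm: how far it is pushed in, 0 = 4 mm proud, 0.004 m = flush with the rail. It takes about 5 N to move, and stays where it is pushed.
- tab_f1 (a joint): Keeper tab of the far rail at y = -27 mm: how far it is pushed in, 0 = 4 mm proud, 0.004 m = flush with the rail. It takes about 5 N to move, and stays where it is pushed.
- tab_f2 (a joint): Keeper tab of the far rail at y = 0 mm: how far it is pushed in, 0 = 4 mm proud, 0.004 m = flush with the rail. It takes about 5 N to move, and stays where it is pushed.
- tab_f3 (a joint): Keeper tab of the far rail at y = 27 mm: how far it is pushed in, 0 = 4 mm proud, 0.004 m = flush with the rail. It takes about 5 N to move, and stays where it is pushed.
- tab_f4 (a joint): Keeper tab of the far rail at y = 54 mm: how far it is pushed in, 0 = 4 mm proud, 0.004 m = flush with the rail. It takes about 5 N to move, and stays where it is pushed.
- tape: Bystander: roll of yellow tape, 90 mm across, 24 mm high. Origin at its underside.
- jar_red: Bystander: paint jar with red lid, 60 mm across, 70 mm high. Origin at its underside.
- jar_green: Bystander: paint jar with green lid, 60 mm across, 70 mm high. Origin at its underside.
- brush_tin: Bystander: steel tin of brushes, 72 mm across, 185 mm high with the brushes. Origin at its underside.
- palette_knife: Bystander: palette knife with a dark handle, about 250 mm long, lying flat. Origin at its underside.
- tube_blue: Bystander: blue paint tube, 120 x 32 x 18 mm, lying flat. Origin at its underside.
- tube_green: Bystander: green paint tube, 120 x 32 x 18 mm, lying flat. Origin at its underside.

How it is judged (in metres and radians):
On the way, in this order (a step that is already met when the one before it is completed fails the run):
1. every weight present hangs by its handle on a steel hook (x of weight0 in the frame of rack between -0.13 and 0.01 m and y of weight0 in the frame of rack between -0.17 and 0.084 m and z of weight0 in the frame of rack between 0.124 and 0.15 m and contact force between each of weight0, weight1, weight2 and rack above 1 N and linear speed of each of weight0, weight1, weight2 below 0.08 m/s and angle between each of weight0, weight1, weight2's own z axis and vertical below 0.35 rad and x of weight1 in the frame of rack between -0.13 and 0.01 m and y of weight1 in the frame of rack between -0.17 and 0.084 m and z of weight1 in the frame of rack between 0.124 and 0.15 m and x of weight2 in the frame of rack between -0.13 and 0.01 m and y of weight2 in the frame of rack between -0.17 and 0.084 m and z of weight2 in the frame of rack between 0.124 and 0.15 m), for 0.2 s.
2. then every keeper tab of both rails has been pressed flush (within 1.2 mm) (value of joint each of tab_n0, tab_n1, tab_n2, tab_n3, tab_n4, tab_f0, tab_f1, tab_f2, tab_f3, tab_f4 above 0.0028 m), for 0.2 s.
At the end, for the whole second after the job is handed in: All ten tabs are within 1.2 mm of flush; every weight present hangs at rest by its loop on a steel hook and the burnishing block on the orange hook: bar underside on the hook, tilted less than 0.35 rad, released (all of step 1 and all of step 2 and x of burnisher in the frame of rack between -0.13 and 0.01 m and y of burnisher in the frame of rack between 0.084 and 0.17 m and z of burnisher in the frame of rack between 0.124 and 0.15 m and contact force between burnisher and rack above 1 N and linear speed of burnisher below 0.08 m/s and angle between burnisher's own z axis and vertical below 0.35 rad); the robot touches nothing.
It fails at once if the burnishing block bears on the frame or a tab with more than 60 N (contact force between burnisher and frame above 60 N).
It fails at once if the fingers press on the frame or its tabs (more than 3 N) (contact force between the fingers and frame above 3 N).
It fails at once if a bystander is moved more than 30 mm (distance of any of tape, jar_red, jar_green, brush_tin, palette_knife, tube_blue, tube_green from where it was at the start of the episode above 0.03 m).
Of weight0, weight1, weight2 only 2 to 3 are there at a start; the rules pass over those that are not, and their reading is None.
At some moment in a run one of weight0, weight1, weight2, burnisher may be knocked a few centimetres aside while the robot is not near it.
It also fails if it takes over 210 s, if anything falls off the work surface, if the arm or the gripper's body presses on something with over 40 N, if the wrist force passes 120 N, or if a joint passes its speed limit or range.

## Working session

There is one attempt and no reset: what is moved stays moved. The work goes in short steps, Python scripts to look and compute and a shell command to move; the robot and the scene stay as the last step left them, time stands still between calls to the robot, and variables do not carry over. Pictures are saved under pics/ and viewed, at most 14 in all, crops included, and the job is handed in when it is done.

```bash
mkdir -p pics; cat > h.py <<'E'
from bench import *
import numpy as np, cv2
def grab(n,save=None):
    c=calibration(n); p,d=read_camera(n)
    if save: cv2.imwrite('pics/'+save,p[:,:,::-1])
    return c,p,d
def cloud(c,d):
    K=np.array(c['K']);V=np.linalg.inv(np.array(c['view']))
    v,u=np.mgrid[0:480,0:640]
    X=(u-K[0,2])/K[0,0]*d;Y=(v-K[1,2])/K[1,1]*d
    P=np.stack([X,-Y,-d,np.ones_like(d)],-1)
    W=(P@V.T)[...,:3]; W[d<=0]=np.nan
    return W
E
python3 - <<'E'
from h import *
print(state())
for n in('top','scene'):
    c,p,d=grab(n,n+'0.png'); np.save(n+'W.npy',cloud(c,d)); np.save(n+'P.npy',p); print(c)
E
```

```text
{'clock': 0.0, 'joint_positions': array([ 6.11755461e+01,  3.02767465e+00,  8.03142580e+01, -9.45860318e-04,
        9.67499663e+01, -4.02761809e+00]), 'joint_vel': array([ 0.03745147, -0.03605288, -0.02098343,  0.0542262 , -0.09157598,
       -0.05570351]), 'tau': array([-7.71145569e-04, -3.81663001e+01, -3.60191917e+01, -1.98731623e-04,
        6.11740717e-03, -8.67923291e-06]), 'tool_pos': array([0.22001742, 0.47633213, 0.23045736]), 'tool_rot': array([-1.79908262e+02, -5.51757160e-03,  1.55203049e+02]), 'wrist_force': array([ 0.20291771, -0.02566426, -0.26968774]), 'torque': array([ 0.02061393, -0.00324495,  0.00162919]), 'grasp_force': 0.0, 'opening': 0.08539941570084787}
{'K': array([[488.94670326,   0.        , 314.25364253],
       [  0.        , 488.94670326, 232.92283653],
       [  0.        ,   0.        ,   1.        ]]), 'view': array([[-0.00181472, -0.99997437, -0.00692551, -0.00246007],
       [ 0.99484188, -0.00250772,  0.10140685, -0.53992817],
       [-0.10142162, -0.00670576,  0.99482093, -1.18874537],
       [ 0.        ,  0.        ,  0.        ,  1.        ]])}
{'K': array([[516.37024978,   0.        , 322.21316143],
       [  0.        , 516.37024978, 229.28160374],
       [  0.        ,   0.        ,   1.        ]]), 'view': array([[-0.72195112,  0.69160177,  0.02176176,  0.38723188],
       [-0.44191093, -0.48504769,  0.75461478,  0.1916742 ],
       [ 0.53244841,  0.53517822,  0.65580711, -1.89644395],
       [ 0.        ,  0.        ,  0.        ,  1.        ]])}
```

View pics/top0.png

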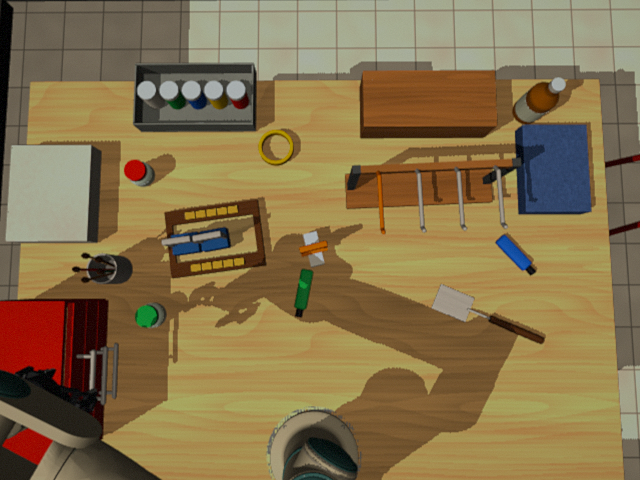

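View pics/scene0.png

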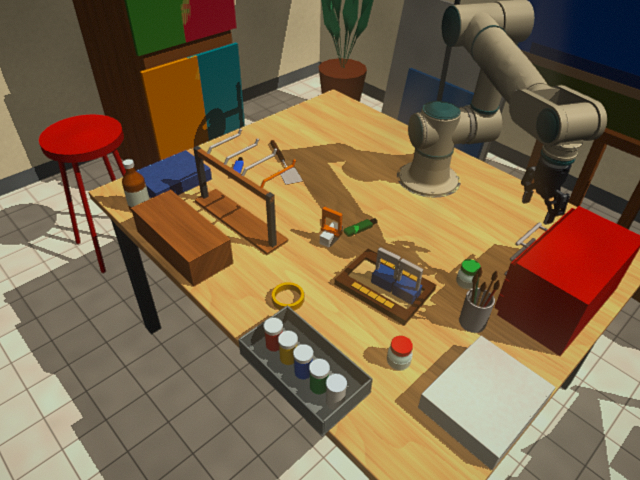

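```bash
python3 - <<'E'
from h import *
for n in('top','scene'):
    W=np.load(n+'W.npy');p=np.load(n+'P.npy')
    hsv=cv2.cvtColor(p,cv2.COLOR_RGB2HSV); H,S,V=[hsv[...,i] for i in range(3)]
    for nm,m in (('blue',(H>95)&(H<130)&(S>110)&(V>50)),('orange',(H>3)&(H<18)&(S>130)&(V>100))):
        for zl,zh in((0.005,0.1),(0.1,0.3)):
            mm=(m&(W[...,2]>zl)&(W[...,2]<zh)).astype(np.uint8)
            k,l,st,ce=cv2.connectedComponentsWithStats(mm)
            for i in range(1,k):
                if st[i,4]<40: continue
                w=W[l==i]; r=cv2.minAreaRect((w[:,:2]*1000).astype(np.float32))
                print(n,nm,zl,st[i,:5],'med',np.median(w,0).round(3),'zmax',np.percentile(w[:,2],[5,95]).round(3),'rect',np.round(r[0]),np.round(r[1]),round(r[2],1))
E
```

```text
top blue 0.005 [189 100  12   9  64] med [0.869 0.299 0.033] zmax [0.008 0.057] rect [874. 307.] [37.  8.] 65.2
top blue 0.005 [ 516  125   75   88 5889] med [ 0.693 -0.595  0.05 ] zmax [0.039 0.053] rect [ 698. -600.] [162. 219.] 89.7
top blue 0.005 [200 228  26   6  52] med [0.545 0.232 0.052] zmax [0.049 0.057] rect [544. 243.] [66. 15.] 87.8
top blue 0.005 [171 232  26   6  58] med [0.535 0.314 0.051] zmax [0.047 0.055] rect [534. 316.] [ 7. 62.] 6.6
top blue 0.005 [496 235  35  35 484] med [ 0.492 -0.5    0.017] zmax [0.01  0.021] rect [ 491. -501.] [98. 31.] 42.4
top blue 0.005 [201 238  28  13 266] med [0.511 0.24  0.051] zmax [0.037 0.055] rect [511. 243.] [24. 71.] 10.2
top blue 0.005 [172 242  27  13 257] med [0.501 0.311 0.051] zmax [0.043 0.055] rect [502. 315.] [24. 72.] 8.5
top orange 0.005 [ 362   70  135   57 4315] med [ 0.858 -0.276  0.098] zmax [0.095 0.1  ] rect [ 859. -282.] [140. 320.] 0.0
top orange 0.005 [461 169  32  34 723] med [ 0.657 -0.417  0.014] zmax [0.01  0.017] rect [ 661. -415.] [84. 76.] 1.8
top orange 0.005 [421 171  38  34 994] med [ 0.657 -0.326 
[... 3171 characters left out ...]
orange 0.005 [391 336  22  21 306] med [0.699 0.44  0.067] zmax [0.063 0.07 ] rect [695. 440.] [54. 52.] 78.9
scene orange 0.1 [183   4   8  19  50] med [ 0.098 -1.378  0.281] zmax [0.227 0.298] rect [   97. -1378.] [44. 25.] 21.6
scene orange 0.1 [197 148  99  47 463] med [ 0.665 -0.192  0.204] zmax [0.2   0.223] rect [ 631. -274.] [154. 319.] 14.0
scene orange 0.1 [127 171  17  15 184] med [ 0.861 -0.527  0.122] zmax [0.109 0.14 ] rect [ 860. -527.] [38. 54.] 79.0
scene orange 0.1 [322 207  21  13  83] med [0.502 0.009 0.114] zmax [0.105 0.118] rect [502.   3.] [18. 66.] 13.9
scene orange 0.1 [511 236  30  32 169] med [0.317 0.519 0.185] zmax [0.104 0.199] rect [267. 506.] [238.  43.] 15.6
```

The top view shows two weights, with handles at px (178,240) and (206,236), side by side on the frame at (166–266, 200–277). The burnisher is at (313,247) with its bar turned slightly. The orange hook is at (382,200), with steel hooks at (421,200), (461,200) and (503,197). The scene view agrees. Next I'll fit the poses.

```bash
cat > fit.py <<'E'
from h import *
def rect(w):
    r=cv2.minAreaRect((w[:,:2]*1000).astype(np.float32)); return np.round(r[0],1),np.round(r[1],1),round(r[2],1)
def bars(W,zl,zh,box,mn=30):
    m=((W[...,2]>zl)&(W[...,2]<zh)&(W[...,0]>box[0])&(W[...,0]<box[1])&(W[...,1]>box[2])&(W[...,1]<box[3])).astype(np.uint8)
    k,l,st,ce=cv2.connectedComponentsWithStats(m)
    for i in range(1,k):
        if st[i,4]>mn:
            w=W[l==i]; c,s,vt=np.linalg.svd(w[:,:2]-w[:,:2].mean(0),full_matrices=False)
            print(st[i],w.mean(0).round(4),rect(w),'z',np.median(w[:,2]).round(4),'dir',np.degrees(np.arctan2(vt[0,1],vt[0,0])).round(1))
E
python3 - <<'E'
from fit import *
W=np.load('topW.npy');p=np.load('topP.npy')
print('weights');bars(W,.118,.15,(.4,.65,.12,.45))
print('burn');bars(W,.105,.13,(.4,.6,-.1,.1))
print('hooks');bars(W,.212,.26,(.4,.8,-.6,0))
print('crossbar');bars(W,.195,.208,(.6,.75,-.6,0))
hsv=cv2.cvtColor(p,cv2.COLOR_RGB2HSV);H,S,V=[hsv[...,i] for i in range(3)]
m=(H>18)&(H<32)&(S>120)&(V>120)&(W[...,2]>.02)&(W[...,2]<.034)&(W[...,1]>.1)&(W[...,1]<.4)&(W[...,0]<.65)
print('tabs');W2=W.copy();W2[~cv2.dilate(m.astype(np.uint8),np.ones((3,3))).astype(bool)]=np.nan;bars(W2,.02,.034,(.4,.65,.1,.4))
print('frame',rect(W[(W[...,2]>.015)&(W[...,2]<.03)&(W[...,0]>.4)&(W[...,0]<.64)&(W[...,1]>.1)&(W[...,1]<.4)]))
E
```

```text
weights
[193 230  29  11 188] [0.5248 0.2403 0.1282] (array([525.1, 241.1]), array([14.2, 64.8]), 10.8) z 0.1283 dir 100.5
[162 235  30  10 190] [0.5147 0.3106 0.1281] (array([515.3, 311.2]), array([14.3, 64.5]), 8.5) z 0.1285 dir 98.1
burn
[299 240  29  13 181] [ 0.501  -0.0017  0.1165] (array([501.3,  -1.4]), array([14.2, 65.3]), 13.5) z 0.1166 dir -76.3
hooks
[456 167  11  63 277] [ 0.5907 -0.3115  0.2237] (array([ 593.6, -312.4]), array([136.2,  10.8]), 2.4) z 0.2233 dir -177.7
[495 166  13  63 288] [ 0.5946 -0.3952  0.2234] (array([ 595.8, -396.2]), array([135.7,  11.2]), 2.1) z 0.2228 dir -177.7
[377 171   9  63 268] [ 0.583  -0.1443  0.2236] (array([ 585.6, -144.7]), array([135.1,   9.6]), 2.1) z 0.2229 dir -177.7
[416 170  11  62 273] [ 0.5868 -0.2279  0.2238] (array([ 588.2, -228.1]), array([132.8,  10.2]), 2.2) z 0.2232 dir -177.6
crossbar
[ 352  157  170   18 1322] [ 0.6671 -0.2667  0.2041] (array([ 666.1, -267.7]), array([ 21.6, 363. ]), 2.6) z 0.2044 dir 92.4
tabs
[184 204  55  17 461] [0.5937 0.2556 0.024 ] (array([593.4, 256. ]), array([ 24.7, 136.2]), 8.1) z 0.0239 dir 97.8
[190 257  55  16 461] [0.463  0.2373 0.0244] (array([462.8, 237.9]), array([ 24.5, 137.3]), 7.6) z 0.0243 dir -81.9
frame (array([529.5, 247. ]), array([169. , 238.1]), 7.8)
```

```bash
cat >> h.py <<'E'
def go(x,y,z,yaw):
    """tool-frame remaining move (cm) after first twisting to yaw"""
    s=state();p=s['tool_pos'];w=s['tool_rot'][2]
    a=np.radians(yaw);d=np.array([x,y,z])-p
    t=(w-yaw+180)%360-180
    def ax(a): return [round(100*v,2) for v in (d[0]*np.cos(a)+d[1]*np.sin(a), d[0]*np.sin(a)-d[1]*np.cos(a), -d[2])]
    print('twist',round(t,1),'travel after twist',ax(a),'| in present axes',ax(np.radians(w)))
def st():
    s=state();print(round(s['clock'],2),s['tool_pos'].round(4),s['tool_rot'].round(1),'F',s['wrist_force'].round(1),'op',round(s['opening'],4),'g',round(s['grasp_force'],1))
E
python3 -m pendant '[{"twist":9.1},{"twist":9.1},{"twist":9.1},{"twist":9.1},{"twist":9.1},{"twist":9.1}]' -1 80
python3 -m pendant '[{"travel":[-3.6,3.2,0]},{"travel":[-3.6,3.2,0]},{"travel":[-3.6,3.2,0]},{"travel":[-3.6,3.2,0]},{"travel":[-3.6,3.2,0]},{"travel":[-3.6,3.2,0]},{"travel":[-3.6,3.2,0]},{"travel":[-3.5,3.3,0]},{"travel":[0,0,0]},{"travel":[0,0,0]}]'
python3 -c "
from h import *
go(.525,.2405,.106,100.5);st()"
```

```text
twist 54.7 travel after twist [np.float64(-28.75), np.float64(25.69), np.float64(12.46)] | in present axes [np.float64(-37.58), np.float64(-8.62), np.float64(12.46)]
0.1 [0.22   0.4764 0.2306] [-179.9   -0.   155.2] F [-0.1  0.5 -0. ] op 0.0852 g 0.0invalid input at $[0]: expected keys travel, twist
invalid input at $[0]: expected keys travel, twist
```

Both keys are required in every row.

```bash

python3 -m pendant '[{"travel":[0,0,0],"twist":9.1},{"travel":[0,0,0],"twist":9.1},{"travel":[0,0,0],"twist":9.1},{"travel":[0,0,0],"twist":9.1},{"travel":[0,0,0],"twist":9.1},{"travel":[0,0,0],"twist":9.1}]' -1 80
python3 -m pendant '[{"travel":[-3.6,3.2,0],"twist":0},{"travel":[-3.6,3.2,0],"twist":0},{"travel":[-3.6,3.2,0],"twist":0},{"travel":[-3.6,3.2,0],"twist":0},{"travel":[-3.6,3.2,0],"twist":0},{"travel":[-3.6,3.2,0],"twist":0},{"travel":[-3.6,3.2,0],"twist":0},{"travel":[-3.5,3.3,0],"twist":0},{"travel":[0,0,0],"twist":0},{"travel":[0,0,0],"twist":0}]'
python3 -c "
from h import *
go(.525,.2405,.106,100.5);st()"
```

```text
clock: 0.85
tool_pos: [0.2201, 0.4765, 0.2308]
tool_rot: [-180.0, 0.0, 100.3]
wrist_force: [0.5, -0.2, -0.5]
opening: 0.0856
grasp_force: 0.0
clock: 2.1
tool_pos: [0.5252, 0.242, 0.2308]
tool_rot: [-179.9, -0.0, 100.6]
wrist_force: [0.7, 0.4, -0.9]
opening: 0.0857
grasp_force: 0.0
twist 0.1 travel after twist [np.float64(-0.15), np.float64(-0.05), np.float64(12.48)] | in present axes [np.float64(-0.15), np.float64(-0.05), np.float64(12.48)]
2.1 [0.5252 0.242  0.2308] [-179.9   -0.   100.6] F [ 0.7  0.4 -0.9] op 0.0857 g 0.0
```

```bash

python3 -m pendant '[{"travel":[-0.1,0,3],"twist":0},{"travel":[0,0,4],"twist":0},{"travel":[0,0,3.5],"twist":0},{"travel":[0,0,2],"twist":0},{"travel":[0,0,0],"twist":0}]'
python3 -m pendant '[{"travel":[0,0,0],"twist":0},{"travel":[0,0,0],"twist":0},{"travel":[0,0,0],"twist":0},{"travel":[0,0,0],"twist":0},{"travel":[0,0,0],"twist":0},{"travel":[0,0,0],"twist":0},{"travel":[0,0,0],"twist":0},{"travel":[0,0,0],"twist":0}]' 1 80
python3 -m pendant '[{"travel":[0,0,-1],"twist":0},{"travel":[0,0,-2],"twist":0},{"travel":[0,0,-3],"twist":0},{"travel":[0,0,-4],"twist":0},{"travel":[0,0,-4],"twist":0},{"travel":[0,0,-2],"twist":0},{"travel":[0,0,0],"twist":0}]'
python3 -c "
from h import *
go(.48,-.2285,.266,92.3);st();
c,p,d=grab('top','t1.png')
from fit import *
W=cloud(c,d);bars(W,.118,.15,(.4,.65,.12,.45));bars(W,.105,.13,(.4,.6,-.1,.1))"
```

```text
clock: 2.72
tool_pos: [0.524, 0.2415, 0.1047]
tool_rot: [-179.8, 0.0, 100.7]
wrist_force: [-0.5, -0.2, 0.3]
opening: 0.0854
grasp_force: 0.0
clock: 3.72
tool_pos: [0.526, 0.2409, 0.1069]
tool_rot: [180.0, -0.0, 100.6]
wrist_force: [-1.8, -0.6, 4.7]
opening: 0.0125
grasp_force: 80.6
clock: 4.6
tool_pos: [0.5261, 0.2409, 0.2673]
tool_rot: [179.9, -0.0, 100.6]
wrist_force: [0.1, -0.4, -5.6]
opening: 0.0121
grasp_force: 79.1
twist 8.3 travel after twist [np.float64(-46.72), np.float64(-6.49), np.float64(0.13)] | in present axes [np.float64(-45.29), np.float64(-13.17), np.float64(0.13)]
4.6 [0.5261 0.2409 0.2673] [179.9  -0.  100.6] F [ 0.1 -0.4 -5.6] op 0.0121 g 79.1
[162 240  12   5  40] [0.509  0.3332 0.128 ] (array([509.6, 331.8]), array([25. ,  9.4]), 88.7) z 0.1281 dir -96.6
[299 240  29  13 180] [ 0.5009 -0.0015  0.1162] (array([501.2,  -1.5]), array([14.2, 65.3]), 14.0) z 0.1164 dir -76.2
```

```bash

python3 -m pendant '[{"travel":[0,0,0],"twist":4.2},{"travel":[0,0,0],"twist":4.1},{"travel":[-3,-0.6,0.1],"twist":0},{"travel":[-4.1,-0.8,0.1],"twist":0},{"travel":[-5,-0.95,0.1],"twist":0},{"travel":[-5,-0.95,0.1],"twist":0},{"travel":[-5,-0.95,0.1],"twist":0},{"travel":[-5,-0.95,0.1],"twist":0},{"travel":[-5,-0.95,0.1],"twist":0},{"travel":[-5,-0.95,0.1],"twist":0},{"travel":[-4.5,-0.9,0.1],"twist":0},{"travel":[-3.5,-0.6,0.1],"twist":0},{"travel":[-2,-0.4,0.1],"twist":0},{"travel":[0,0,0],"twist":0},{"travel":[0,0,0],"twist":0},{"travel":[0,0,0],"twist":0}]'
python3 -c "
from h import *
go(.581,-.2284,.256,92.3);st();
from fit import *
c,p,d=grab('top');W=cloud(c,d);bars(W,.118,.15,(.4,.65,.12,.45));bars(W,.105,.13,(.4,.6,-.1,.1))
c,p,d=grab('scene');cv2.imwrite('pics/s1.png',cv2.resize(p[100:320,100:400,::-1],(750,550)))"
```

```text
clock: 6.65
tool_pos: [0.4548, -0.2326, 0.2548]
tool_rot: [-180.0, -0.0, 92.4]
wrist_force: [1.2, -0.2, -6.2]
opening: 0.0126
grasp_force: 79.1
twist 0.1 travel after twist [np.float64(-0.09), np.float64(12.62), np.float64(-0.12)] | in present axes [np.float64(-0.1), np.float64(12.62), np.float64(-0.12)]
6.65 [ 0.4548 -0.2326  0.2548] [-180.    -0.    92.4] F [ 1.2 -0.2 -6.2] op 0.0126 g 79.1
[162 235  30  10 188] [0.5148 0.3107 0.128 ] (array([515.2, 311.8]), array([14.6, 66.9]), 7.3) z 0.1283 dir 98.0
[299 240  29  12 177] [ 0.5011 -0.0016  0.1166] (array([501.2,  -1.4]), array([14.1, 65.2]), 13.5) z 0.1167 dir -76.4
```

View pics/s1.png

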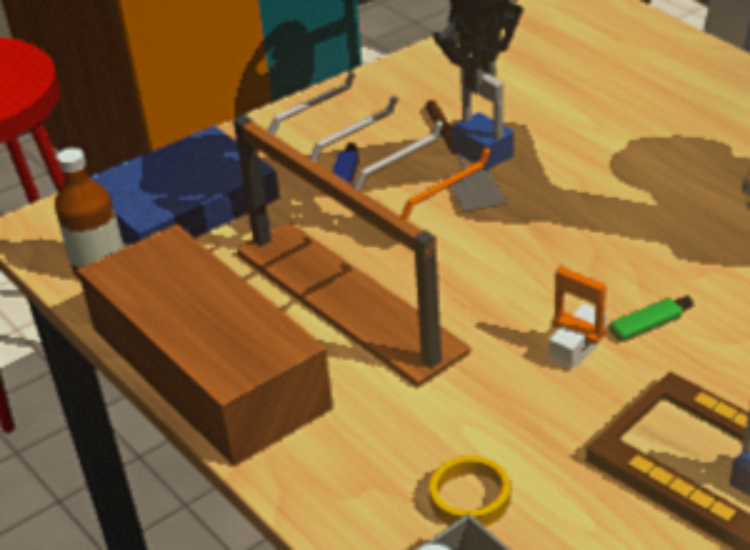

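The crop shows the held weight upright at (485,120), in front of the first steel hook, whose tip is at (440,128). I'll insert it.

```bash

python3 -m pendant '[{"travel":[0,1,0],"twist":0},{"travel":[0,2,-0.1],"twist":0},{"travel":[0,2,0],"twist":0},{"travel":[-0.1,2,0],"twist":0},{"travel":[0,2,0],"twist":0},{"travel":[0,2,0],"twist":0},{"travel":[0,1.6,0],"twist":0},{"travel":[0,0,0],"twist":0},{"travel":[0,0,0],"twist":0},{"travel":[0,0,1],"twist":0},{"travel":[0,0,1],"twist":0},{"travel":[0,0,0.3],"twist":0},{"travel":[0,0,0],"twist":0}]'
python3 -m pendant '[{"travel":[0,0,0.2],"twist":0},{"travel":[0,0,0.1],"twist":0},{"travel":[0,0,0],"twist":0}]'
```

```text
clock: 8.38
tool_pos: [0.5805, -0.2293, 0.2329]
tool_rot: [-180.0, -0.0, 92.3]
wrist_force: [0.3, 0.2, -4.6]
opening: 0.0127
grasp_force: 79.0
clock: 8.75
tool_pos: [0.5807, -0.2293, 0.2303]
tool_rot: [180.0, -0.0, 92.3]
wrist_force: [0.2, 0.4, -5.1]
opening: 0.0127
grasp_force: 79.1
```

```bash

python3 -m pendant '[{"travel":[0,0,0.2],"twist":0},{"travel":[0,0,0],"twist":0}]'
python3 -m pendant '[{"travel":[0,0,0.1],"twist":0},{"travel":[0,0,0],"twist":0}]'
```

```text
clock: 9.0
tool_pos: [0.5809, -0.2294, 0.2293]
tool_rot: [179.9, 0.0, 92.3]
wrist_force: [-1.4, 0.8, -0.4]
opening: 0.0123
grasp_force: 80.0
clock: 9.25
tool_pos: [0.5809, -0.2294, 0.2292]
tool_rot: [179.9, 0.1, 92.3]
wrist_force: [-2.2, 0.7, 5.2]
opening: 0.0121
grasp_force: 80.8
```

```bash

python3 -m pendant '[{"travel":[0,0,0],"twist":0},{"travel":[0,0,0],"twist":0},{"travel":[0,0,0],"twist":0},{"travel":[0,0,0],"twist":0},{"travel":[0,0,0],"twist":0},{"travel":[0,0,-1],"twist":0},{"travel":[0,0,-3],"twist":0},{"travel":[0,0,-4],"twist":0},{"travel":[0,0,-1],"twist":0}]' -1
python3 -m pendant '[{"travel":[3,-0.5,0],"twist":0},{"travel":[5,-0.6,0],"twist":0},{"travel":[5,-0.6,0],"twist":-1},{"travel":[5,-0.6,0],"twist":-1},{"travel":[5,-0.6,0],"twist":-1},{"travel":[5,-0.6,0],"twist":-1},{"travel":[5,-0.6,0],"twist":-1},{"travel":[5,-0.6,0],"twist":-1},{"travel":[5,-0.6,0],"twist":0},{"travel":[5,-0.6,0],"twist":0},{"travel":[3,-0.4,0],"twist":0},{"travel":[0,0,0],"twist":0},{"travel":[0,0,0],"twist":0}]'
python3 -c "
from h import *
go(.515,.3112,.106,98.2);st();
from fit import *
c,p,d=grab('top');W=cloud(c,d);bars(W,.118,.15,(.4,.65,.12,.45));bars(W,.105,.13,(.4,.6,-.1,.1));bars(W,.212,.3,(.4,.8,-.6,0))
"
```

```text
clock: 10.38
tool_pos: [0.5813, -0.2296, 0.3216]
tool_rot: [179.7, 0.2, 92.3]
wrist_force: [0.4, -0.7, -0.5]
opening: 0.0855
grasp_force: 0.0
clock: 12.0
tool_pos: [0.4711, 0.2717, 0.3169]
tool_rot: [-180.0, 0.0, 98.3]
wrist_force: [-0.7, 0.2, 0.4]
opening: 0.0851
grasp_force: 0.0
twist 0.1 travel after twist [np.float64(3.28), np.float64(4.91), np.float64(21.09)] | in present axes [np.float64(3.28), np.float64(4.92), np.float64(21.09)]
12.0 [0.4711 0.2717 0.3169] [-180.     0.    98.3] F [-0.7  0.2  0.4] op 0.0851 g 0.0
[165 235  27  10 166] [0.5154 0.3066 0.1281] (array([515.5, 307.7]), array([14.4, 57.3]), 7.3) z 0.1284 dir 97.4
[299 240  29  13 179] [ 0.501  -0.0016  0.1163] (array([501.1,  -1.5]), array([14.1, 65.2]), 13.9) z 0.1164 dir -75.8
[495 166  13  63 286] [ 0.5946 -0.3952  0.2234] (array([ 595.7, -396.1]), array([135.1,  11. ]), 2.3) z 0.2229 dir -177.7
[456 169  11  61 271] [ 0.5899 -0.3115  0.2237] (array([ 591.4, -312.1]), array([131.3,  10. ]), 2.3) z 0.2232 dir -177.7
[404 170  36  62 526] [ 0.5831 -0.2263  0.2367] (array([ 587.6, -230.3]), array([ 63.9, 122.7]), 68.5) z 0.2353 dir -178.2
[377 172   9  62 269] [ 0.5832 -0.1443  0.2238] (array([ 584.7, -144.6]), array([133.2,   9.2]), 2.2) z 0.2231 dir -177.7
```

```bash

python3 -m pendant '[{"travel":[1.6,2.4,2],"twist":0},{"travel":[1.7,2.5,3],"twist":0},{"travel":[0,0,4],"twist":0},{"travel":[0,0,4],"twist":0},{"travel":[0,0,4],"twist":0},{"travel":[0,0,3],"twist":0},{"travel":[0,0,1.1],"twist":0},{"travel":[0,0,0],"twist":0}]'
python3 -m pendant '[{"travel":[0,0,0],"twist":0},{"travel":[0,0,0],"twist":0},{"travel":[0,0,0],"twist":0},{"travel":[0,0,0],"twist":0},{"travel":[0,0,0],"twist":0},{"travel":[0,0,0],"twist":0},{"travel":[0,0,0],"twist":0},{"travel":[0,0,0],"twist":0}]' 1 80
python3 -m pendant '[{"travel":[0,0,-1],"twist":0},{"travel":[0,0,-2],"twist":0},{"travel":[0,0,-3],"twist":0},{"travel":[0,0,-4],"twist":0},{"travel":[0,0,-4],"twist":0},{"travel":[0,0,-1],"twist":0},{"travel":[0,0,0],"twist":0}]'
python3 -c "
from h import *
go(.45,-.3178,.256,92.3);st()"
```

```text
clock: 13.05
tool_pos: [0.515, 0.3114, 0.1064]
tool_rot: [-180.0, 0.0, 98.2]
wrist_force: [-0.2, -0.2, 0.2]
opening: 0.0852
grasp_force: 0.0
clock: 14.05
tool_pos: [0.515, 0.3122, 0.1068]
tool_rot: [179.9, -0.0, 98.3]
wrist_force: [2.5, 0.1, 3.6]
opening: 0.0127
grasp_force: 81.3
clock: 14.92
tool_pos: [0.5145, 0.312, 0.256]
tool_rot: [-180.0, 0.0, 98.3]
wrist_force: [-0.4, 0.2, -6.6]
opening: 0.0124
grasp_force: 80.2
twist 6.0 travel after twist [np.float64(-62.67), np.float64(-8.98), np.float64(-0.0)] | in present axes [np.float64(-61.39), np.float64(-15.48), np.float64(-0.0)]
14.93 [0.5145 0.312  0.256 ] [-180.     0.    98.3] F [-0.4  0.2 -6.6] op 0.0124 g 80.2
```

```bash

python3 -m pendant '[{"travel":[0,0,0],"twist":3},{"travel":[0,0,0],"twist":3},{"travel":[-3,-0.6,0],"twist":0},{"travel":[-4.7,-0.7,0],"twist":0},{"travel":[-5,-0.7,0],"twist":0},{"travel":[-5,-0.7,0],"twist":0},{"travel":[-5,-0.7,0],"twist":0},{"travel":[-5,-0.7,0],"twist":0},{"travel":[-5,-0.7,0],"twist":0},{"travel":[-5,-0.7,0],"twist":0},{"travel":[-5,-0.7,0],"twist":0},{"travel":[-5,-0.7,0],"twist":0},{"travel":[-5,-0.7,0],"twist":0},{"travel":[-5,-0.7,0],"twist":0},{"travel":[-3,-0.4,0],"twist":0},{"travel":[-2,-0.3,0],"twist":0},{"travel":[0,0,0],"twist":0},{"travel":[0,0,0],"twist":0}]'
python3 -c "
from h import *
go(.586,-.3124,.256,92.3);st()"
```

```text
clock: 17.18
tool_pos: [0.4501, -0.3172, 0.2557]
tool_rot: [-180.0, -0.1, 92.4]
wrist_force: [0.5, 0.6, -5.1]
opening: 0.012
grasp_force: 80.1
twist 0.1 travel after twist [np.float64(-0.07), np.float64(13.6), np.float64(-0.03)] | in present axes [np.float64(-0.08), np.float64(13.6), np.float64(-0.03)]
17.18 [ 0.4501 -0.3172  0.2557] [-1.80e+02 -1.00e-01  9.24e+01] F [ 0.5  0.6 -5.1] op 0.012 g 80.1
```

```bash

python3 -m pendant '[{"travel":[0,1,0],"twist":0},{"travel":[0,2,0],"twist":0},{"travel":[-0.1,2,0],"twist":0},{"travel":[0,2,0],"twist":0},{"travel":[0,2,0],"twist":0},{"travel":[0,2,0],"twist":0},{"travel":[0,1.6,0],"twist":0},{"travel":[0,1,0],"twist":0},{"travel":[0,0,0],"twist":0},{"travel":[0,0,0],"twist":0},{"travel":[0,0,1],"twist":0},{"travel":[0,0,1],"twist":0},{"travel":[0,0,0.5],"twist":0},{"travel":[0,0,0.1],"twist":0},{"travel":[0,0,0],"twist":0}]'
python3 -m pendant '[{"travel":[0,0,0.1],"twist":0},{"travel":[0,0,0.1],"twist":0},{"travel":[0,0,0],"twist":0}]'
```

```text
clock: 19.05
tool_pos: [0.5859, -0.3137, 0.2305]
tool_rot: [180.0, 0.0, 92.3]
wrist_force: [-0.4, 1.2, -4.7]
opening: 0.0124
grasp_force: 80.3
clock: 19.42
tool_pos: [0.586, -0.3137, 0.2292]
tool_rot: [179.9, 0.0, 92.3]
wrist_force: [-1.6, 0.5, -0.9]
opening: 0.0123
grasp_force: 80.7
```

```bash

python3 -m pendant '[{"travel":[0,0,0.1],"twist":0},{"travel":[0,0,0],"twist":0},{"travel":[0,0,0],"twist":0},{"travel":[0,0,0],"twist":0},{"travel":[0,0,0],"twist":0},{"travel":[0,0,-1],"twist":0},{"travel":[0,0,-3],"twist":0},{"travel":[0,0,-4],"twist":0},{"travel":[0,0,-1],"twist":0}]' -1
python3 -m pendant '[{"travel":[3,-1,0],"twist":0},{"travel":[4,-1.5,0],"twist":0},{"travel":[4,-1.5,0],"twist":-2},{"travel":[4,-1.5,0],"twist":-2},{"travel":[4,-1.5,0],"twist":-2},{"travel":[3,-1.5,0],"twist":-2},{"travel":[0,0,0],"twist":-2},{"travel":[0,0,0],"twist":-1.7}]'
python3 -c "
from h import *
from fit import *
c,p,d=grab('top');W=cloud(c,d);bars(W,.118,.15,(.4,.65,.12,.45));bars(W,.105,.13,(.4,.6,-.1,.1));bars(W,.212,.27,(.4,.8,-.6,0))
go(.501,-.0016,.094,104);st()
c,p,d=grab('scene');cv2.imwrite('pics/s2.png',cv2.resize(p[100:320,100:400,::-1],(750,550)))"
```

```text
clock: 20.55
tool_pos: [0.5863, -0.3139, 0.3218]
tool_rot: [179.7, 0.2, 92.3]
wrist_force: [0.7, 0.6, -0.8]
opening: 0.0853
grasp_force: 0.0
clock: 21.55
tool_pos: [0.4852, -0.1013, 0.317]
tool_rot: [-180.0, 0.0, 104.1]
wrist_force: [-0.0, 1.1, 0.0]
opening: 0.0855
grasp_force: 0.0
[299 240  29  13 180] [ 0.501  -0.0016  0.1163] (array([501.3,  -1.4]), array([14.1, 65.4]), 14.3) z 0.1164 dir -76.1
[495 166  13  63 286] [ 0.5941 -0.3951  0.2237] (array([ 595.8, -395.4]), array([135.5,  10.5]), 2.4) z 0.2232 dir -177.7
[406 169  34  39 366] [ 0.5952 -0.2286  0.2403] (array([ 604.6, -217.7]), array([88. , 60.3]), 25.0) z 0.2492 dir -172.7
[445 168  37  62 534] [ 0.5871 -0.3107  0.2366] (array([ 591.2, -310.2]), array([123.2,  62.7]), 26.1) z 0.2354 dir -177.6
[377 172   6  24 103] [ 0.624  -0.1426  0.2222] (array([ 625.4, -142.9]), array([51.8,  9. ]), 2.3) z 0.2228 dir -177.4
twist 0.1 travel after twist [np.float64(9.32), np.float64(3.94), np.float64(22.28)] | in present axes [np.float64(9.31), np.float64(3.96), np.float64(22.28)]
21.6 [ 0.4853 -0.1015  0.3168] [-180.    -0.   104.1] F [ 0.3 -0.2 -0. ] op 0.0853 g 0.0
```

View pics/s2.png

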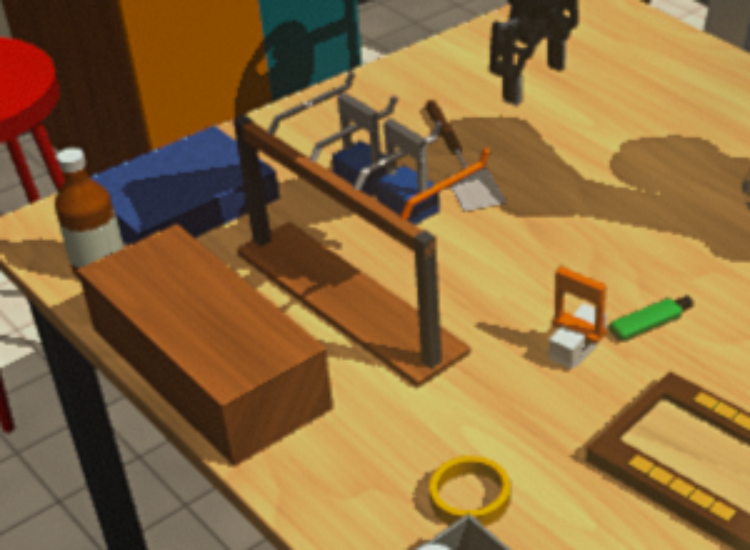

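Both weights hang on the steel hooks (crop 360,130 and 405,150) and the frame is clear. I'll grasp the burnisher at (580,310).

```bash

python3 -m pendant '[{"travel":[4.6,2,2],"twist":0},{"travel":[4.7,1.9,3],"twist":0},{"travel":[0,0,4],"twist":0},{"travel":[0,0,4],"twist":0},{"travel":[0,0,4],"twist":0},{"travel":[0,0,3],"twist":0},{"travel":[0,0,1.5],"twist":0},{"travel":[0,0,0.7],"twist":0},{"travel":[0,0,0],"twist":0}]'
python3 -m pendant '[{"travel":[0,0,0],"twist":0},{"travel":[0,0,0],"twist":0},{"travel":[0,0,0],"twist":0},{"travel":[0,0,0],"twist":0},{"travel":[0,0,0],"twist":0},{"travel":[0,0,0],"twist":0},{"travel":[0,0,0],"twist":0},{"travel":[0,0,0],"twist":0}]' 1 110
python3 -m pendant '[{"travel":[0,0,-1],"twist":0},{"travel":[0,0,-2],"twist":0},{"travel":[0,0,-3],"twist":0},{"travel":[0,0,-2],"twist":0},{"travel":[0,0,0],"twist":0},{"travel":[0,0,0],"twist":0}]'
python3 -c "
from h import *
from fit import *
st()
c,p,d=grab('top','t2.png');W=cloud(c,d)
hsv=cv2.cvtColor(p,cv2.COLOR_RGB2HSV);H,S,V=[hsv[...,i] for i in range(3)]
m=(H>18)&(H<32)&(S>120)&(V>120)&(W[...,2]>.015)&(W[...,2]<.034)&(W[...,1]>.1)&(W[...,1]<.4)&(W[...,0]<.65)
W2=W.copy();W2[~cv2.dilate(m.astype(np.uint8),np.ones((3,3))).astype(bool)]=np.nan;bars(W2,.015,.034,(.4,.65,.1,.4))
for d0 in(0,180):
  for n in(-1,1):
    for s in(-.1,.1):
      a=np.radians(8);q=np.array([.529,.247])+[n*.066*np.cos(a)-s*np.sin(a),n*.066*np.sin(a)+s*np.cos(a)];print(n,s,q.round(4))
  go(q[0],q[1],.18,8+d0)
print(state()['joint_positions'].round(1))
print('frame',rect(W[(W[...,2]>.015)&(W[...,2]<.03)&(W[...,0]>.4)&(W[...,0]<.64)&(W[...,1]>.1)&(W[...,1]<.4)]))
"
```

```text
clock: 22.78
tool_pos: [0.5008, -0.0015, 0.0958]
tool_rot: [180.0, 0.0, 104.0]
wrist_force: [0.7, 0.6, -0.0]
opening: 0.0856
grasp_force: 0.0
clock: 23.78
tool_pos: [0.5008, -0.0012, 0.0958]
tool_rot: [179.9, 0.0, 104.0]
wrist_force: [2.0, 1.1, 4.3]
opening: 0.0118
grasp_force: 109.2
clock: 24.52
tool_pos: [0.4995, -0.0012, 0.1736]
tool_rot: [-179.8, -0.1, 104.0]
wrist_force: [-0.3, -0.7, -3.6]
opening: 0.0118
grasp_force: 108.2
24.52 [ 0.4995 -0.0012  0.1736] [-1.798e+02 -1.000e-01  1.040e+02] F [-0.3 -0.7 -3.6] op 0.0118 g 108.2
[184 204  55  17 525] [0.5936 0.256  0.0233] (array([593.8, 256.6]), array([ 25.7, 139. ]), 8.0) z 0.0234 dir 97.8
[190 257  55  16 534] [0.4626 0.2379 0.0236] (array([462.8, 238.5]), array([ 24.8, 137.5]), 7.8) z 0.0237 dir -82.2
-1 -0.1 [0.4776 0.1388]
-1 0.1 [0.4497 0.3368]
1 -0.1 [0.6083 0.1572]
1 0.1 [0.5804 0.3552]
twist 96.0 travel after twist [np.float64(12.98), np.float64(-34.17), np.float64(-0.65)] | in present axes [np.float64(32.63), np.float64(16.48), np.float64(-0.65)]
-1 -0.1 [0.4776 0.1388]
-1 0.1 [0.4497 0.3368]
1 -0.1 [0.6083 0.1572]
1 0.1 [0.5804 0.3552]
twist -84.0 travel after twist [np.float64(-12.98), np.float64(34.17), np.float64(-0.65)] | in present axes [np.float64(32.63), np.float64(16.48), np.float64(-0.65)]
[ -4.4   0.4  89.5   0.   90.3 -18.4]
frame (array([529.7, 246.8]), array([169.3, 237.5]), 7.8)
```

```bash

python3 -m pendant '[{"travel":[0,0,0],"twist":-10.5},{"travel":[0,0,0],"twist":-10.5},{"travel":[0,0,0],"twist":-10.5},{"travel":[0,0,0],"twist":-10.5},{"travel":[0,0,0],"twist":-10.5},{"travel":[0,0,0],"twist":-10.5},{"travel":[0,0,0],"twist":-10.5},{"travel":[0,0,0],"twist":-10.5},{"travel":[0.3,2.5,0],"twist":0},{"travel":[0,4,0],"twist":0},{"travel":[0,4,0],"twist":0},{"travel":[0,3,0],"twist":0},{"travel":[0,1,0],"twist":0},{"travel":[0,0,0],"twist":0},{"travel":[0,0,0],"twist":0}]'
python3 -c "
from h import *
go(.4763,.142,.1178,188);st()
from fit import *
c,p,d=grab('top');W=cloud(c,d);cv2.imwrite('pics/t3.png',cv2.resize(p[160:320,100:320,::-1],(770,560)))"
```

```text
clock: 26.45
tool_pos: [0.4773, 0.141, 0.1749]
tool_rot: [-180.0, -0.0, -172.1]
wrist_force: [0.0, 0.1, -3.0]
opening: 0.0116
grasp_force: 108.4
twist -0.1 travel after twist [np.float64(0.08), np.float64(0.11), np.float64(5.71)] | in present axes [np.float64(0.08), np.float64(0.11), np.float64(5.71)]
26.45 [0.4773 0.141  0.1749] [-180.    -0.  -172.1] F [ 0.   0.1 -3. ] op 0.0116 g 108.4
```

View pics/t3.png

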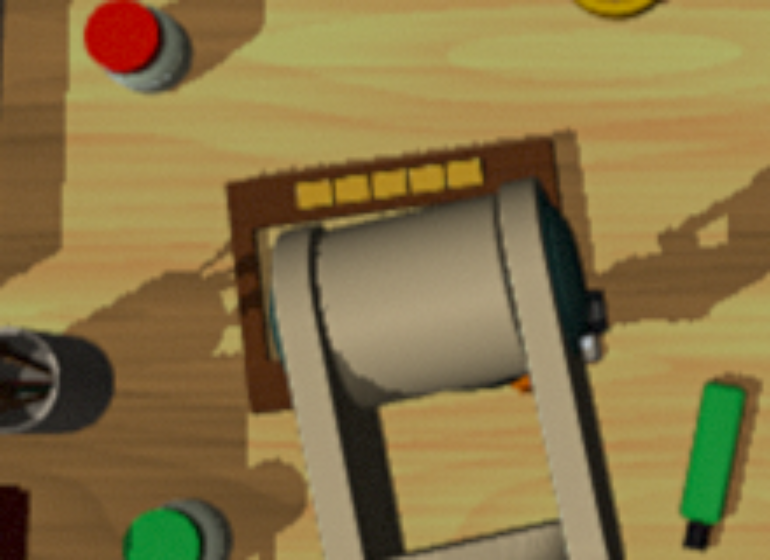

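The arm hides the block here, with only a corner of its handle showing at (520,383), but the position is good. I'll lower it onto the bare near end of the rail.

```bash

python3 -m pendant '[{"travel":[0.1,0.1,1.5],"twist":0},{"travel":[0,0,2],"twist":0},{"travel":[0,0,1.4],"twist":0},{"travel":[0,0,0.4],"twist":0},{"travel":[0,0,0],"twist":0},{"travel":[0,0,0],"twist":0}]'
python3 -m pendant '[{"travel":[0,0,0.2],"twist":0},{"travel":[0,0,0.1],"twist":0},{"travel":[0,0,0],"twist":0}]'
python3 -m pendant '[{"travel":[0,0,0.1],"twist":0},{"travel":[0,0,0],"twist":0}]'
```

```text
clock: 27.25
tool_pos: [0.4765, 0.1428, 0.1231]
tool_rot: [180.0, 0.1, -172.0]
wrist_force: [-0.1, -0.2, -3.1]
opening: 0.0118
grasp_force: 108.3
clock: 27.62
tool_pos: [0.4761, 0.1428, 0.1193]
tool_rot: [180.0, -0.0, -172.0]
wrist_force: [0.1, 0.2, -4.1]
opening: 0.0112
grasp_force: 108.3
clock: 27.88
tool_pos: [0.476, 0.1428, 0.1182]
tool_rot: [180.0, -0.0, -172.0]
wrist_force: [0.5, 0.6, -3.2]
opening: 0.0116
grasp_force: 108.3
```

```bash

python3 -m pendant '[{"travel":[0,0,0.1],"twist":0},{"travel":[0,0,0],"twist":0}]'
python3 -m pendant '[{"travel":[0,0,0.1],"twist":0},{"travel":[0,0,0],"twist":0}]'
python3 -m pendant '[{"travel":[0,0,0.1],"twist":0},{"travel":[0,0,0],"twist":0}]'
```

```text
clock: 28.12
tool_pos: [0.4763, 0.1428, 0.1178]
tool_rot: [180.0, 0.0, -172.0]
wrist_force: [-0.9, 0.3, -0.2]
opening: 0.0118
grasp_force: 109.0
clock: 28.38
tool_pos: [0.4765, 0.1429, 0.1177]
tool_rot: [180.0, 0.1, -172.0]
wrist_force: [-3.2, -0.2, 6.5]
opening: 0.0115
grasp_force: 109.9
clock: 28.62
tool_pos: [0.4768, 0.143, 0.1177]
tool_rot: [180.0, 0.2, -172.0]
wrist_force: [-5.7, 0.1, 11.9]
opening: 0.012
grasp_force: 110.7
```

```bash

python3 -m pendant '[{"travel":[0,0,0.1],"twist":0},{"travel":[0,0.3,0],"twist":0},{"travel":[0,0.5,0],"twist":0},{"travel":[0,0.5,0],"twist":0},{"travel":[0,0.5,0],"twist":0},{"travel":[0,0.5,0],"twist":0}]'
python3 -m pendant '[{"travel":[0,0.5,0],"twist":0},{"travel":[0,0.5,0],"twist":0},{"travel":[0,0.5,0],"twist":0},{"travel":[0,0.5,0],"twist":0}]'
python3 -c "
from h import *
go(.463,.238,.1177,188)"
```

```text
clock: 29.38
tool_pos: [0.4723, 0.1658, 0.1133]
tool_rot: [-180.0, -0.1, -172.0]
wrist_force: [-0.3, 0.5, -3.9]
opening: 0.0117
grasp_force: 110.9
clock: 29.88
tool_pos: [0.4701, 0.1857, 0.1143]
tool_rot: [180.0, 0.0, -172.0]
wrist_force: [-0.1, -0.1, -4.5]
opening: 0.0115
grasp_force: 111.0
twist 0.0 travel after twist [np.float64(-0.03), np.float64(5.28), np.float64(-0.34)] | in present axes [np.float64(-0.03), np.float64(5.28), np.float64(-0.34)]
```

The contact force has vanished, so I'll look before going further.

```bash

python3 -c "
from h import *
st()
c,p,d=grab('scene');a=cv2.resize(p[220:350,310:490,::-1],(780,563));cv2.imwrite('pics/s3.png',a)
c,p,d=grab('wrist');cv2.imwrite('pics/w3.png',p[:,:,::-1])"
```

```text
29.88 [0.4701 0.1857 0.1143] [ 180.    0. -172.] F [-0.1 -0.1 -4.5] op 0.0115 g 111.0
```

View pics/s3.png

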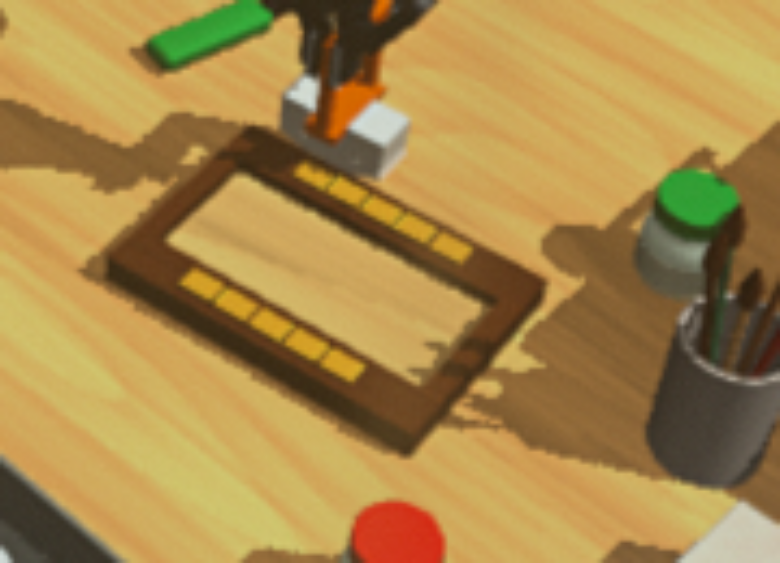

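View pics/w3.png

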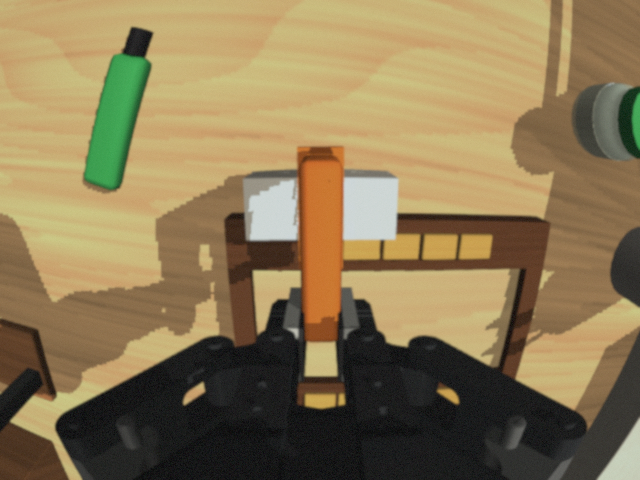

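```bash

python3 -c "
from h import *
c,p,d=grab('scene');W=cloud(c,d)
hsv=cv2.cvtColor(p,cv2.COLOR_RGB2HSV);H,S,V=[hsv[...,i] for i in range(3)]
box=(W[...,0]>.38)&(W[...,0]<.56)&(W[...,1]>.08)&(W[...,1]<.3)
o=box&(H>3)&(H<18)&(S>150)&(V>90)&(W[...,2]>.025); w=box&(S<60)&(V>110)&(W[...,2]>.012)&(W[...,2]<.09)
a=np.radians(8);R=np.array([[np.cos(a),np.sin(a)],[-np.sin(a),np.cos(a)]])
for n,m in(('orange',o),('white',w)):
    q=W[m].copy(); q[:,:2]=(q[:,:2]-[.4701,.1857])@R.T
    print(n,m.sum(),'pct5',np.percentile(q,4,0).round(4),'med',np.median(q,0).round(4),'pct95',np.percentile(q,96,0).round(4))
    if n=='white':
        t=q[q[:,2]>.05]; print(len(t)); print(q[::12].round(3))
    else: print(q[::10].round(3))
"
```

```text
orange 189 pct5 [-0.0617 -0.0074  0.057 ] med [-0.0252  0.0067  0.0675] pct95 [0.0088 0.0224 0.1704]
[[ 0.01   0.037  0.208]
 [-0.056  0.009  0.139]
 [-0.039  0.009  0.14 ]
 [-0.006  0.     0.137]
 [-0.058  0.007  0.092]
 [-0.001  0.022  0.123]
 [-0.056  0.008  0.073]
 [-0.063  0.008  0.065]
 [-0.054  0.003  0.064]
 [-0.046  0.001  0.064]
 [-0.04  -0.005  0.061]
 [ 0.001  0.007  0.092]
 [ 0.003  0.008  0.091]
 [-0.004  0.008  0.082]
 [-0.022  0.003  0.062]
 [-0.018  0.008  0.064]
 [-0.02   0.011  0.061]
 [-0.003 -0.008  0.054]
 [-0.     0.01   0.062]]
white 162 pct5 [-0.0479 -0.0355  0.0384] med [-0.0288  0.0247  0.0608] pct95 [-0.0144  0.0439  0.0646]
144
[[-0.042 -0.038  0.06 ]
 [-0.025 -0.038  0.06 ]
 [-0.025 -0.024  0.064]
 [-0.017 -0.025  0.061]
 [-0.017 -0.018  0.058]
 [-0.037  0.021  0.062]
 [-0.038  0.024  0.059]
 [-0.033  0.021  0.057]
 [-0.022  0.024  0.063]
 [-0.015  0.024  0.064]
 [-0.021  0.028  0.059]
 [-0.023  0.04   0.06 ]
 [-0.03   0.044  0.049]
 [-0.034  0.041  0.032]]
```

The bar was grasped about 30 mm off-centre, so the block must have been nudged just before the grasp. It is still upright. I'll set it back on the bench and regrip it centred.

```bash

python3 -m pendant '[{"travel":[0,0,-1.5],"twist":0},{"travel":[0,0,-3],"twist":0},{"travel":[0,0,-2],"twist":0},{"travel":[-0.7,-3.5,0],"twist":0},{"travel":[-0.7,-3.5,0],"twist":0},{"travel":[-0.7,-3.5,0],"twist":0},{"travel":[-0.7,-3.5,0],"twist":0},{"travel":[-0.8,-3.3,0],"twist":0},{"travel":[0,0,0],"twist":0},{"travel":[0,0,0],"twist":0},{"travel":[0,0,3],"twist":0},{"travel":[0,0,3],"twist":0},{"travel":[0,0,1.5],"twist":0},{"travel":[0,0,0],"twist":0},{"travel":[0,0,0],"twist":0}]'
python3 -m pendant '[{"travel":[0,0,0.3],"twist":0},{"travel":[0,0,0.2],"twist":0},{"travel":[0,0,0],"twist":0}]'
```

```text
clock: 31.9
tool_pos: [0.5306, 0.0193, 0.1059]
tool_rot: [-180.0, 0.1, -172.0]
wrist_force: [0.5, 0.1, -3.0]
opening: 0.0117
grasp_force: 111.0
clock: 32.28
tool_pos: [0.5298, 0.019, 0.0992]
tool_rot: [180.0, -0.0, -172.0]
wrist_force: [0.2, -0.1, -3.9]
opening: 0.0114
grasp_force: 111.0
```

```bash

python3 -m pendant '[{"travel":[0,0,0.2],"twist":0},{"travel":[0,0,0.1],"twist":0},{"travel":[0,0,0],"twist":0}]'
python3 -m pendant '[{"travel":[0,0,0.1],"twist":0},{"travel":[0,0,0],"twist":0}]'
python3 -m pendant '[{"travel":[0,0,0.1],"twist":0},{"travel":[0,0,0],"twist":0}]'
```

```text
clock: 32.65
tool_pos: [0.5298, 0.019, 0.0962]
tool_rot: [180.0, -0.0, -172.0]
wrist_force: [-0.3, -0.5, -2.9]
opening: 0.0116
grasp_force: 111.0
clock: 32.9
tool_pos: [0.5298, 0.019, 0.0952]
tool_rot: [180.0, -0.0, -172.0]
wrist_force: [-0.6, 0.4, -3.2]
opening: 0.0118
grasp_force: 111.0
clock: 33.15
tool_pos: [0.5298, 0.019, 0.0942]
tool_rot: [180.0, -0.0, -172.0]
wrist_force: [-0.2, 0.4, -3.8]
opening: 0.0115
grasp_force: 111.0
```

```bash

python3 -m pendant '[{"travel":[0,0,0.1],"twist":0},{"travel":[0,0,0],"twist":0}]'
python3 -m pendant '[{"travel":[0,0,0.1],"twist":0},{"travel":[0,0,0],"twist":0}]'
python3 -m pendant '[{"travel":[0,0,0.1],"twist":0},{"travel":[0,0,0],"twist":0}]'
```

```text
clock: 33.4
tool_pos: [0.5298, 0.019, 0.0932]
tool_rot: [180.0, -0.0, -172.0]
wrist_force: [-0.2, 0.2, -4.4]
opening: 0.0113
grasp_force: 111.0
clock: 33.65
tool_pos: [0.5298, 0.019, 0.0922]
tool_rot: [180.0, -0.0, -172.0]
wrist_force: [0.7, 1.1, -4.1]
opening: 0.0116
grasp_force: 111.0
clock: 33.9
tool_pos: [0.5298, 0.019, 0.0912]
tool_rot: [180.0, -0.0, -172.0]
wrist_force: [-1.0, 0.1, -4.5]
opening: 0.0117
grasp_force: 111.0
```

```bash

python3 -c "
from h import *
c,p,d=grab('scene');W=cloud(c,d)
hsv=cv2.cvtColor(p,cv2.COLOR_RGB2HSV);H,S,V=[hsv[...,i] for i in range(3)]
box=(W[...,0]>.42)&(W[...,0]<.58)&(W[...,1]>-.06)&(W[...,1]<.09)
w=box&(S<60)&(V>110)&(W[...,2]>.02)&(W[...,2]<.09)
q=W[w];print(len(q),np.percentile(q[:,2],[10,50,80,95]).round(4),np.median(q,0))
cv2.imwrite('pics/s4.png',cv2.resize(p[180:280,280:420,::-1],(784,560)))"
```

```text
127 [0.0327 0.0378 0.04   0.0418] [0.49893076 0.04073414 0.03779503]
```

View pics/s4.png

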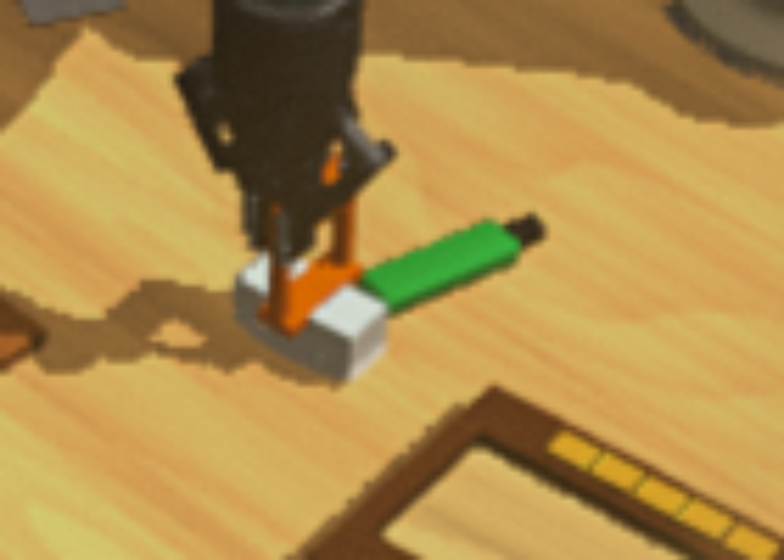

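The block is on the bench to within a millimetre (top at about 0.040), next to the green tube and clear of the frame. The fingers are at its far post. I'll release it, rise and measure.

```bash

python3 -m pendant '[{"travel":[0,0,0.1],"twist":0},{"travel":[0,0,0],"twist":0}]'
python3 -m pendant '[{"travel":[0,0,0],"twist":0},{"travel":[0,0,0],"twist":0},{"travel":[0,0,0],"twist":0},{"travel":[0,0,0],"twist":0},{"travel":[0,0,0],"twist":0},{"travel":[0,0,-1],"twist":0},{"travel":[0,0,-3],"twist":0},{"travel":[0,0,-4],"twist":0},{"travel":[0,0,-4],"twist":0},{"travel":[-4,-2,0],"twist":0},{"travel":[-5,-3,0],"twist":0},{"travel":[-5,-4,0],"twist":0},{"travel":[0,-4,0],"twist":0},{"travel":[0,0,0],"twist":0},{"travel":[0,0,0],"twist":0}]' -1
python3 -c "
from h import *
st()
from fit import *
c,p,d=grab('top');W=cloud(c,d);bars(W,.105,.13,(.4,.6,-.1,.13))
cv2.imwrite('pics/t5.png',cv2.resize(p[160:340,140:340,::-1],(660,594)))"
```

```text
clock: 34.2
tool_pos: [0.5301, 0.019, 0.0907]
tool_rot: [-180.0, 0.0, -172.0]
wrist_force: [0.2, -0.0, -0.1]
opening: 0.0119
grasp_force: 111.5
clock: 36.08
tool_pos: [0.6852, -0.089, 0.2111]
tool_rot: [180.0, 0.0, -172.0]
wrist_force: [0.4, -0.1, 0.7]
opening: 0.0857
grasp_force: 0.0
36.08 [ 0.6852 -0.089   0.2111] [ 180.    0. -172.] F [ 0.4 -0.1  0.7] op 0.0857 g 0.0
[303 233   7  23 101] [0.5091 0.0154 0.1173] (array([505.5,  13.9]), array([50.4, 13.7]), 8.0) z 0.1175 dir -179.1
```

View pics/t5.png

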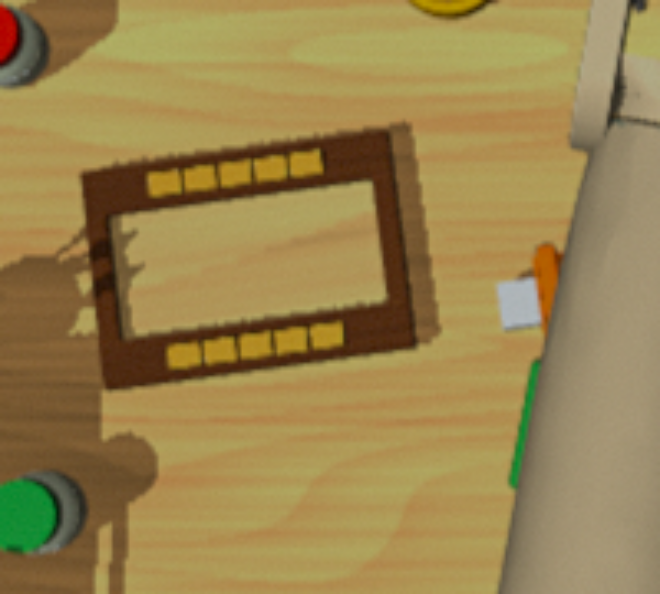

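The arm covers half of the block at (530,300), so I'll move it aside.

```bash

python3 -m pendant '[{"travel":[0,3,0],"twist":0},{"travel":[0,5,0],"twist":0},{"travel":[0,5,0],"twist":0},{"travel":[0,5,0],"twist":0},{"travel":[0,5,0],"twist":0},{"travel":[0,5,0],"twist":0},{"travel":[0,4,0],"twist":0},{"travel":[0,0,0],"twist":0},{"travel":[0,0,0],"twist":0}]'
python3 -c "
from h import *
st()
from fit import *
c,p,d=grab('top');W=cloud(c,d);bars(W,.105,.13,(.4,.6,-.1,.13))"
```

```text
clock: 37.25
tool_pos: [0.6403, 0.2277, 0.211]
tool_rot: [-180.0, 0.0, -171.9]
wrist_force: [0.1, -0.1, 0.4]
opening: 0.0854
grasp_force: 0.0
37.25 [0.6403 0.2277 0.211 ] [-180.     0.  -171.9] F [ 0.1 -0.1  0.4] op 0.0854 g 0.0
[303 233   9  29 171] [0.4977 0.0126 0.1168] (array([498.1,  12.7]), array([65.9, 14. ]), 8.2) z 0.117 dir -171.9
```

```bash

python3 -m pendant '[{"travel":[3.4,-3.9,0],"twist":0},{"travel":[3.4,-3.9,0],"twist":0},{"travel":[3.4,-3.9,0],"twist":0},{"travel":[3.4,-3.9,0],"twist":0},{"travel":[3.4,-3.7,0],"twist":0},{"travel":[0,0,0],"twist":0},{"travel":[0,0,0],"twist":0}]'
python3 -c "
from h import *
st();go(.498,.0128,.093,188)
from fit import *
c,p,d=grab('scene');W=cloud(c,d)
hsv=cv2.cvtColor(p,cv2.COLOR_RGB2HSV);H,S,V=[hsv[...,i] for i in range(3)]
W[~((H>3)&(H<18)&(S>150))]=np.nan
bars(W,.1,.125,(.4,.6,-.1,.13),10)"
```

```text
clock: 38.17
tool_pos: [0.4994, 0.0122, 0.2108]
tool_rot: [180.0, 0.1, -172.1]
wrist_force: [0.4, 0.7, -0.1]
opening: 0.0853
grasp_force: 0.0
38.17 [0.4994 0.0122 0.2108] [ 1.800e+02  1.000e-01 -1.721e+02] F [ 0.4  0.7 -0.1] op 0.0853 g 0.0
twist -0.1 travel after twist [np.float64(0.13), np.float64(0.08), np.float64(11.78)] | in present axes [np.float64(0.13), np.float64(0.08), np.float64(11.78)]
[329 207  16  16 117] [0.5019 0.0207 0.1113] (array([500.3,  18.2]), array([65.1, 18.1]), 8.7) z 0.113 dir 9.0
```

```bash

python3 -m pendant '[{"travel":[0.1,0.1,2],"twist":0},{"travel":[0,0,4],"twist":0},{"travel":[0,0,3.5],"twist":0},{"travel":[0,0,1.8],"twist":0},{"travel":[0,0,0.5],"twist":0},{"travel":[0,0,0],"twist":0}]'
python3 -m pendant '[{"travel":[0,0,0],"twist":0},{"travel":[0,0,0],"twist":0},{"travel":[0,0,0],"twist":0},{"travel":[0,0,0],"twist":0},{"travel":[0,0,0],"twist":0},{"travel":[0,0,0],"twist":0},{"travel":[0,0,0],"twist":0},{"travel":[0,0,0],"twist":0}]' 1 120
python3 -m pendant '[{"travel":[0,0,-1],"twist":0},{"travel":[0,0,-3],"twist":0},{"travel":[0,0,-4],"twist":0},{"travel":[0,0,0],"twist":0},{"travel":[0,0,0],"twist":0}]'
python3 -c "
from h import *
st();go(.4763,.142,.17,188)
from fit import *
c,p,d=grab('scene');W=cloud(c,d);s=state()['tool_pos']
hsv=cv2.cvtColor(p,cv2.COLOR_RGB2HSV);H,S,V=[hsv[...,i] for i in range(3)]
box=(W[...,0]>.4)&(W[...,0]<.6)&(W[...,1]>-.1)&(W[...,1]<.13)
a=np.radians(8);R=np.array([[np.cos(a),np.sin(a)],[-np.sin(a),np.cos(a)]])
for m in (box&(S<60)&(V>110)&(W[...,2]>.05),box&(H>3)&(H<18)&(S>150)&(W[...,2]>.06)):
    q=W[m];q[:,:2]=(q[:,:2]-s[:2])@R.T;print(len(q),np.percentile(q,3,0).round(4),np.percentile(q,97,0).round(4))"
```

```text
clock: 38.98
tool_pos: [0.4988, 0.0137, 0.0932]
tool_rot: [-180.0, 0.1, -172.0]
wrist_force: [-0.9, 0.8, 0.5]
opening: 0.0852
grasp_force: 0.0
clock: 39.98
tool_pos: [0.4984, 0.0137, 0.0928]
tool_rot: [180.0, 0.1, -172.0]
wrist_force: [0.4, 2.8, 6.0]
opening: 0.012
grasp_force: 118.2
clock: 40.6
tool_pos: [0.4973, 0.0134, 0.1705]
tool_rot: [180.0, -0.2, -172.0]
wrist_force: [-0.3, 0.0, -3.9]
opening: 0.0119
grasp_force: 117.6
40.6 [0.4973 0.0134 0.1705] [ 180.    -0.2 -172. ] F [-0.3  0.  -3.9] op 0.0119 g 117.6
twist -0.0 travel after twist [np.float64(0.29), np.float64(13.03), np.float64(0.05)] | in present axes [np.float64(0.29), np.float64(13.03), np.float64(0.05)]
163 [-0.0175 -0.0372  0.0891] [0.018  0.0532 0.4922]
307 [-0.0307 -0.0087  0.113 ] [0.0345 0.0219 0.2357]
```

The grasp is centred now. I'll go to the near rail.

```bash

python3 -m pendant '[{"travel":[0.1,3,0],"twist":0},{"travel":[0.1,4,0],"twist":0},{"travel":[0.1,4,0],"twist":0},{"travel":[0,2,0],"twist":0},{"travel":[0,0,0],"twist":0},{"travel":[0,0,0],"twist":0},{"travel":[0,0,2],"twist":0},{"travel":[0,0,2],"twist":0},{"travel":[0,0,1],"twist":0},{"travel":[0,0,0.3],"twist":0},{"travel":[0,0,0],"twist":0},{"travel":[0,0,0],"twist":0}]'
python3 -m pendant '[{"travel":[0,0,0.2],"twist":0},{"travel":[0,0,0],"twist":0}]'
python3 -m pendant '[{"travel":[0,0,0.1],"twist":0},{"travel":[0,0,0],"twist":0}]'
python3 -m pendant '[{"travel":[0,0,0.1],"twist":0},{"travel":[0,0,0],"twist":0}]'
```

```text
clock: 42.15
tool_pos: [0.4775, 0.1419, 0.1201]
tool_rot: [180.0, 0.1, -172.0]
wrist_force: [0.4, 1.0, -3.9]
opening: 0.0118
grasp_force: 118.0
clock: 42.4
tool_pos: [0.477, 0.1419, 0.1173]
tool_rot: [180.0, -0.0, -172.0]
wrist_force: [-0.4, 0.0, -3.4]
opening: 0.0119
grasp_force: 118.0
clock: 42.65
tool_pos: [0.477, 0.1418, 0.1162]
tool_rot: [180.0, -0.0, -172.0]
wrist_force: [-0.2, -0.7, -3.5]
opening: 0.0117
grasp_force: 118.0
clock: 42.9
tool_pos: [0.477, 0.1418, 0.1152]
tool_rot: [180.0, -0.0, -172.0]
wrist_force: [0.6, -0.4, -3.5]
opening: 0.0118
grasp_force: 118.0
```

```bash

python3 -m pendant '[{"travel":[0,0,0.1],"twist":0},{"travel":[0,0,0],"twist":0}]'
python3 -m pendant '[{"travel":[0,0,0.1],"twist":0},{"travel":[0,0,0],"twist":0}]'
python3 -m pendant '[{"travel":[0,0,0.1],"twist":0},{"travel":[0,0,0],"twist":0}]'
python3 -m pendant '[{"travel":[0,0,0.1],"twist":0},{"travel":[0,0,0],"twist":0}]'
```

```text
clock: 43.15
tool_pos: [0.4773, 0.1419, 0.1148]
tool_rot: [180.0, 0.0, -172.0]
wrist_force: [0.2, -0.3, 0.1]
opening: 0.012
grasp_force: 118.6
clock: 43.4
tool_pos: [0.4775, 0.142, 0.1148]
tool_rot: [180.0, 0.1, -172.0]
wrist_force: [-2.8, -0.3, 6.1]
opening: 0.0121
grasp_force: 119.5
clock: 43.65
tool_pos: [0.4777, 0.1421, 0.1147]
tool_rot: [180.0, 0.1, -172.0]
wrist_force: [-5.0, -1.2, 12.5]
opening: 0.0118
grasp_force: 120.4
clock: 43.9
tool_pos: [0.4779, 0.1421, 0.1147]
tool_rot: [180.0, 0.2, -172.0]
wrist_force: [-7.4, -0.8, 18.6]
opening: 0.0117
grasp_force: 121.2
```

```bash

python3 -m pendant '[{"travel":[0,0.3,0],"twist":0},{"travel":[0,0.4,0],"twist":0},{"travel":[0,0.4,0],"twist":0},{"travel":[0,0.4,0],"twist":0}]'
python3 -m pendant '[{"travel":[0,0.4,0],"twist":0},{"travel":[0,0.4,0],"twist":0},{"travel":[0,0.4,0],"twist":0},{"travel":[0,0.4,0],"twist":0}]'
python3 -m pendant '[{"travel":[0,0.4,0],"twist":0},{"travel":[0,0.4,0],"twist":0},{"travel":[0,0.4,0],"twist":0},{"travel":[0,0.4,0],"twist":0}]'
python3 -c "
from h import *
go(.463,.238,.1147,188)"
```

```text
clock: 44.4
tool_pos: [0.4775, 0.1553, 0.1148]
tool_rot: [-179.8, 0.4, -172.1]
wrist_force: [1.3, -8.6, 13.4]
opening: 0.0121
grasp_force: 120.3
clock: 44.9
tool_pos: [0.4752, 0.1717, 0.1148]
tool_rot: [-179.9, 0.4, -172.0]
wrist_force: [0.7, -7.3, 14.5]
opening: 0.0118
grasp_force: 120.5
clock: 45.4
tool_pos: [0.473, 0.1876, 0.1148]
tool_rot: [-179.9, 0.4, -172.1]
wrist_force: [1.1, -6.1, 12.5]
opening: 0.0117
grasp_force: 120.2
twist -0.1 travel after twist [np.float64(0.29), np.float64(5.13), np.float64(0.01)] | in present axes [np.float64(0.3), np.float64(5.13), np.float64(0.01)]
```

```bash

python3 -m pendant '[{"travel":[0.1,0.4,0.05],"twist":0},{"travel":[0.1,0.4,0],"twist":0},{"travel":[0,0.4,0],"twist":0},{"travel":[0,0.4,0],"twist":0},{"travel":[0,0.4,0],"twist":0},{"travel":[0,0.4,0],"twist":0},{"travel":[0,0.4,0],"twist":0},{"travel":[0,0.4,0],"twist":0},{"travel":[0,0.4,0],"twist":0},{"travel":[0,0.4,0],"twist":0}]'
python3 -m pendant '[{"travel":[0,0.4,0],"twist":0},{"travel":[0,0.4,0],"twist":0},{"travel":[0,0.4,0],"twist":0},{"travel":[0,0.4,0],"twist":0},{"travel":[0,0.4,0],"twist":0},{"travel":[0,0.4,0],"twist":0},{"travel":[0,0.4,0],"twist":0},{"travel":[0,0.4,0],"twist":0},{"travel":[0,0.4,0],"twist":0},{"travel":[0,0.4,0],"twist":0}]'
python3 -m pendant '[{"travel":[0,0.4,0],"twist":0},{"travel":[0,0.4,0],"twist":0},{"travel":[0,0.4,0],"twist":0},{"travel":[0,0.4,0],"twist":0},{"travel":[0,0.4,0],"twist":0},{"travel":[0,0.4,0],"twist":0},{"travel":[0,0.4,0],"twist":0},{"travel":[0,0.4,0],"twist":0},{"travel":[0,0.4,0],"twist":0},{"travel":[0,0.4,0],"twist":0}]'
python3 -c "
from h import *
go(.4495,.334,.1147,188)"
```

```text
clock: 46.65
tool_pos: [0.4658, 0.2267, 0.1149]
tool_rot: [-179.9, 0.5, -172.1]
wrist_force: [1.3, -9.2, 15.8]
opening: 0.0119
grasp_force: 120.7
clock: 47.9
tool_pos: [0.4602, 0.2667, 0.1148]
tool_rot: [-179.9, 0.5, -172.1]
wrist_force: [2.0, -5.0, 13.0]
opening: 0.0119
grasp_force: 120.4
clock: 49.15
tool_pos: [0.4544, 0.3065, 0.1148]
tool_rot: [-180.0, 0.4, -172.1]
wrist_force: [0.7, -6.4, 15.0]
opening: 0.0118
grasp_force: 120.6
twist -0.1 travel after twist [np.float64(0.11), np.float64(2.79), np.float64(0.01)] | in present axes [np.float64(0.11), np.float64(2.79), np.float64(0.01)]
```

```bash

python3 -m pendant '[{"travel":[0,0.4,0],"twist":0},{"travel":[0,0.4,0],"twist":0},{"travel":[0,0.4,0],"twist":0},{"travel":[0,0.4,0],"twist":0},{"travel":[0,0.4,0],"twist":0},{"travel":[0,0.4,0],"twist":0},{"travel":[0,0.4,0],"twist":0}]'
python3 -m pendant '[{"travel":[0,0,-1],"twist":0},{"travel":[0,0,-2],"twist":0},{"travel":[0,0,-2],"twist":0},{"travel":[-3,0,0],"twist":0},{"travel":[-4,0,0],"twist":0},{"travel":[-4,0,0],"twist":0},{"travel":[-2,0,0],"twist":0},{"travel":[0,0,0],"twist":0},{"travel":[0,0,0],"twist":0}]'
python3 -c "
from h import *
st();go(.5802,.352,.1147,188)"
```

```text
clock: 50.02
tool_pos: [0.4504, 0.3343, 0.1148]
tool_rot: [-180.0, 0.4, -172.1]
wrist_force: [0.5, -6.5, 15.4]
opening: 0.012
grasp_force: 120.6
clock: 51.15
tool_pos: [0.5759, 0.3527, 0.1601]
tool_rot: [-180.0, -0.1, -172.0]
wrist_force: [0.1, -0.8, -3.3]
opening: 0.012
grasp_force: 117.9
51.15 [0.5759 0.3527 0.1601] [-1.80e+02 -1.00e-01 -1.72e+02] F [ 0.1 -0.8 -3.3] op 0.012 g 117.9
twist 0.0 travel after twist [np.float64(-0.42), np.float64(-0.13), np.float64(4.54)] | in present axes [np.float64(-0.42), np.float64(-0.13), np.float64(4.54)]
```

```bash

python3 -m pendant '[{"travel":[-0.4,0,1],"twist":0},{"travel":[0,0,2],"twist":0},{"travel":[0,0,1],"twist":0},{"travel":[0,0,0.4],"twist":0},{"travel":[0,0,0],"twist":0},{"travel":[0,0,0.2],"twist":0},{"travel":[0,0,0],"twist":0}]'
python3 -m pendant '[{"travel":[0,0,0.1],"twist":0},{"travel":[0,0,0],"twist":0}]'
python3 -m pendant '[{"travel":[0,0,0.1],"twist":0},{"travel":[0,0,0],"twist":0}]'
python3 -m pendant '[{"travel":[0,0,0.1],"twist":0},{"travel":[0,0,0],"twist":0}]'
```

```text
clock: 52.02
tool_pos: [0.5807, 0.3534, 0.1152]
tool_rot: [180.0, 0.0, -172.0]
wrist_force: [0.8, -0.4, -3.4]
opening: 0.0115
grasp_force: 117.9
clock: 52.28
tool_pos: [0.5809, 0.3535, 0.1148]
tool_rot: [180.0, 0.1, -172.0]
wrist_force: [-1.0, 0.5, 0.9]
opening: 0.0117
grasp_force: 118.6
clock: 52.52
tool_pos: [0.581, 0.3536, 0.1148]
tool_rot: [180.0, 0.1, -172.0]
wrist_force: [-2.3, -1.4, 6.2]
opening: 0.0121
grasp_force: 119.5
clock: 52.78
tool_pos: [0.5811, 0.3537, 0.1148]
tool_rot: [179.9, 0.2, -172.0]
wrist_force: [-4.6, -2.0, 9.0]
opening: 0.0117
grasp_force: 120.0
```

```bash

python3 -m pendant '[{"travel":[0,0,0.1],"twist":0},{"travel":[0,0,0.1],"twist":0},{"travel":[0,-0.3,0],"twist":0},{"travel":[0,-0.4,0],"twist":0},{"travel":[0,-0.4,0],"twist":0},{"travel":[0,-0.4,0],"twist":0},{"travel":[0,-0.4,0],"twist":0},{"travel":[0,-0.4,0],"twist":0}]'
python3 -m pendant '[{"travel":[0,-0.4,0],"twist":0},{"travel":[0,-0.4,0],"twist":0},{"travel":[0,-0.4,0],"twist":0},{"travel":[0,-0.4,0],"twist":0},{"travel":[0,-0.4,0],"twist":0},{"travel":[0,-0.4,0],"twist":0}]'
python3 -c "
from h import *
go(.5937,.256,.1147,188)"
```

```text
clock: 53.78
tool_pos: [0.5854, 0.3333, 0.115]
tool_rot: [179.6, 0.5, -171.9]
wrist_force: [0.3, 5.4, 12.5]
opening: 0.012
grasp_force: 120.3
clock: 54.52
tool_pos: [0.5889, 0.3096, 0.115]
tool_rot: [179.7, 0.5, -171.9]
wrist_force: [-0.4, 6.8, 11.4]
opening: 0.0118
grasp_force: 120.1
twist 0.1 travel after twist [np.float64(0.27), np.float64(-5.38), np.float64(0.03)] | in present axes [np.float64(0.27), np.float64(-5.38), np.float64(0.03)]
```

```bash

python3 -m pendant '[{"travel":[0.1,-0.4,0],"twist":0},{"travel":[0.1,-0.4,0],"twist":0},{"travel":[0,-0.4,0],"twist":0},{"travel":[0,-0.4,0],"twist":0},{"travel":[0,-0.4,0],"twist":0},{"travel":[0,-0.4,0],"twist":0},{"travel":[0,-0.4,0],"twist":0},{"travel":[0,-0.4,0],"twist":0},{"travel":[0,-0.4,0],"twist":0},{"travel":[0,-0.4,0],"twist":0}]'
python3 -m pendant '[{"travel":[0,-0.4,0],"twist":0},{"travel":[0,-0.4,0],"twist":0},{"travel":[0,-0.4,0],"twist":0},{"travel":[0,-0.4,0],"twist":0},{"travel":[0,-0.4,0],"twist":0},{"travel":[0,-0.4,0],"twist":0},{"travel":[0,-0.4,0],"twist":0},{"travel":[0,-0.4,0],"twist":0},{"travel":[0,-0.4,0],"twist":0},{"travel":[0,-0.4,0],"twist":0}]'
python3 -m pendant '[{"travel":[0,-0.4,0],"twist":0},{"travel":[0,-0.4,0],"twist":0},{"travel":[0,-0.4,0],"twist":0},{"travel":[0,-0.4,0],"twist":0},{"travel":[0,-0.4,0],"twist":0},{"travel":[0,-0.4,0],"twist":0},{"travel":[0,-0.4,0],"twist":0},{"travel":[0,-0.4,0],"twist":0},{"travel":[0,-0.4,0],"twist":0},{"travel":[0,-0.4,0],"twist":0}]'
python3 -c "
from h import *
go(.6072,.16,.1147,188)"
```

```text
clock: 55.78
tool_pos: [0.5926, 0.2695, 0.1149]
tool_rot: [179.7, 0.5, -171.9]
wrist_force: [-0.9, 5.7, 12.0]
opening: 0.012
grasp_force: 120.4
clock: 57.02
tool_pos: [0.5982, 0.2302, 0.1149]
tool_rot: [179.7, 0.5, -171.9]
wrist_force: [0.1, 4.9, 17.6]
opening: 0.0116
grasp_force: 121.1
clock: 58.28
tool_pos: [0.604, 0.1901, 0.1149]
tool_rot: [179.7, 0.6, -171.9]
wrist_force: [-0.8, 5.3, 14.9]
opening: 0.0119
grasp_force: 120.5
twist 0.1 travel after twist [np.float64(0.11), np.float64(-3.02), np.float64(0.02)] | in present axes [np.float64(0.11), np.float64(-3.02), np.float64(0.02)]
```

```bash

python3 -m pendant '[{"travel":[0,-0.4,0],"twist":0},{"travel":[0,-0.4,0],"twist":0},{"travel":[0,-0.4,0],"twist":0},{"travel":[0,-0.4,0],"twist":0},{"travel":[0,-0.4,0],"twist":0},{"travel":[0,-0.4,0],"twist":0},{"travel":[0,-0.4,0],"twist":0}]'
python3 -m pendant '[{"travel":[0,0,-2],"twist":0},{"travel":[0,0,-4],"twist":0},{"travel":[0,0,-4],"twist":0},{"travel":[4,-1,-3.8],"twist":0},{"travel":[4,-4,0],"twist":0},{"travel":[4,-4,0],"twist":0},{"travel":[3,-4,0],"twist":0},{"travel":[0,-4,0],"twist":0},{"travel":[0,0,0],"twist":10},{"travel":[0,0,0],"twist":10},{"travel":[0,0,0],"twist":10},{"travel":[0,0,0],"twist":10},{"travel":[0,0,0],"twist":10},{"travel":[0,0,0],"twist":10},{"travel":[0,0,0],"twist":10},{"travel":[0,0,0],"twist":10},{"travel":[0,0,0],"twist":10},{"travel":[0,0,0],"twist":5.7}]'
python3 -c "
from h import *
st();go(.45,-.1496,.256,92.3)
from fit import *
c,p,d=grab('top');W=cloud(c,d);s=state()['tool_pos']
cv2.imwrite('pics/t6.png',cv2.resize(p[180:300,150:290,::-1],(700,600),interpolation=cv2.INTER_CUBIC))
a=np.radians(7.9);ex=np.array([np.cos(a),np.sin(a)]);ey=np.array([-ex[1],ex[0]]);L=(W[...,:2]-[.5283,.2471]);u=L@ex;v=L@ey;z=W[...,2]
A=np.load('topW.npy');La=(A[...,:2]-[.5283,.2471]);ua=La@ex;va=La@ey
for n in(-1,1):
  for y in(-.09,-.054,-.027,0,.027,.054,.09):
    f=lambda u,v,z:np.nanmean(z[(abs(u-n*.066)<.007)&(abs(v-y)<.009)])
    print(n,y,'now',(1000*f(u,v,z)).round(1),'start',(1000*f(ua,va,A[...,2])).round(1))"
```

```text
clock: 59.15
tool_pos: [0.608, 0.1623, 0.1149]
tool_rot: [179.8, 0.6, -171.9]
wrist_force: [-0.7, 6.0, 14.7]
opening: 0.0119
grasp_force: 120.5
clock: 61.4
tool_pos: [0.4806, -0.0294, 0.2479]
tool_rot: [-180.0, 0.0, 92.1]
wrist_force: [-0.4, 0.2, -3.6]
opening: 0.012
grasp_force: 118.4
61.4 [ 0.4806 -0.0294  0.2479] [-180.     0.    92.1] F [-0.4  0.2 -3.6] op 0.012 g 118.4
twist -0.2 travel after twist [np.float64(-11.88), np.float64(-3.54), np.float64(-0.81)] | in present axes [np.float64(-11.9), np.float64(-3.48), np.float64(-0.81)]
-1 -0.09 now 21.1 start 21.0
-1 -0.054 now 21.3 start 25.4
-1 -0.027 now 20.8 start 24.9
-1 0 now 21.6 start 24.9
-1 0.027 now 21.0 start 25.0
-1 0.054 now 21.3 start 25.0
-1 0.09 now 21.2 start 21.0
1 -0.09 now 21.1 start 21.0
1 -0.054 now 21.3 start 24.7
1 -0.027 now 21.5 start 24.1
1 0 now 21.2 start 24.3
1 0.027 now 21.2 start 24.9
1 0.054 now 21.3 start 24.2
1 0.09 now 20.9 start 21.0
```

View pics/t6.png

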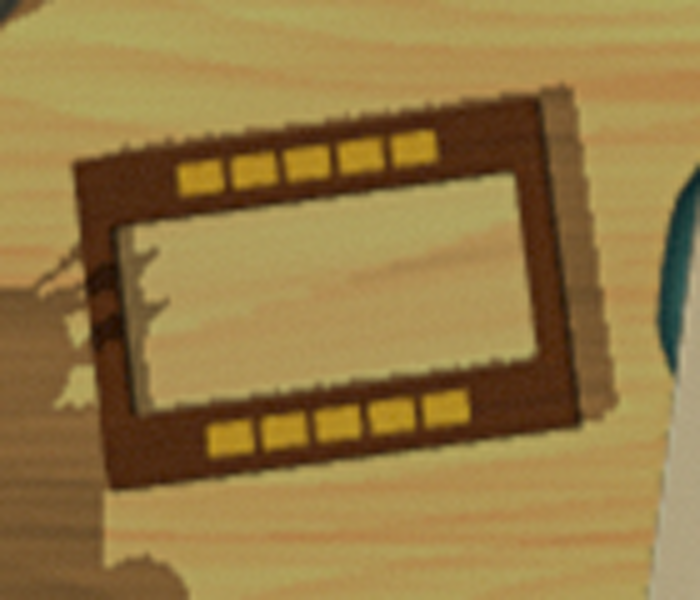

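All ten tabs are flush: the heights match the bare rail, and the tab rows at (180–435,160) and (210–470,425) no longer show any relief. Next I'll hang the burnisher on the orange hook.

```bash

python3 -m pendant '[{"travel":[-2,-0.6,-0.2],"twist":0},{"travel":[-3,-0.9,-0.2],"twist":0},{"travel":[-3,-0.9,-0.2],"twist":0},{"travel":[-2.9,-0.8,-0.1],"twist":0},{"travel":[-1,-0.3,0],"twist":-0.1},{"travel":[0,0,0],"twist":0},{"travel":[0,0,0],"twist":0},{"travel":[0,0,0],"twist":0}]'
python3 -c "
from h import *
st();go(.577,-.1446,.256,92.3)
from fit import *
c,p,d=grab('top');W=cloud(c,d);bars(W,.212,.27,(.4,.8,-.6,0))
c,p,d=grab('scene');cv2.imwrite('pics/s7.png',cv2.resize(p[100:320,100:400,::-1],(750,550)))"
```

```text
clock: 62.45
tool_pos: [0.4509, -0.1488, 0.2548]
tool_rot: [180.0, -0.0, 92.5]
wrist_force: [-0.1, -0.2, -4.3]
opening: 0.0118
grasp_force: 118.4
62.45 [ 0.4509 -0.1488  0.2548] [180.   -0.   92.5] F [-0.1 -0.2 -4.3] op 0.0118 g 118.4
twist 0.2 travel after twist [np.float64(-0.08), np.float64(12.62), np.float64(-0.12)] | in present axes [np.float64(-0.12), np.float64(12.62), np.float64(-0.12)]
[444 167  38  63 536] [ 0.5876 -0.3106  0.2364] (array([ 592.1, -315. ]), array([ 62.9, 125.4]), 69.7) z 0.2347 dir -177.7
[495 166  13  63 286] [ 0.5945 -0.3951  0.2237] (array([ 595.5, -395.6]), array([135.4,   9.6]), 2.3) z 0.2231 dir -177.6
[404 169  36  63 531] [ 0.5836 -0.2264  0.2366] (array([ 588.9, -230.5]), array([ 63.6, 124.9]), 68.9) z 0.2357 dir -178.2
[377 171   7  52 212] [ 0.5967 -0.1437  0.2224] (array([ 598.2, -144.2]), array([110.4,   9.2]), 2.3) z 0.2227 dir -177.8
```

View pics/s7.png

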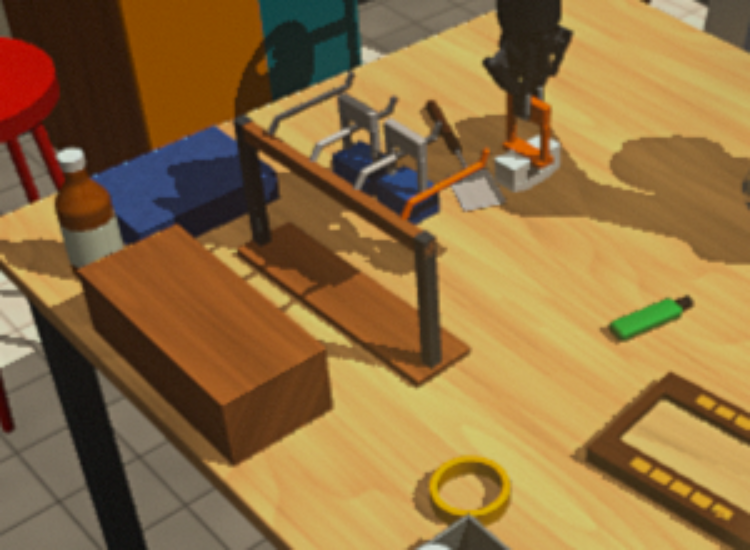

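The burnisher hangs straight from the gripper at (528,150), in front of the orange tip at (487,157). I'll insert it.

```bash

python3 -m pendant '[{"travel":[-0.1,1,0],"twist":0.2},{"travel":[0,2,-0.1],"twist":0},{"travel":[-0.1,2,0],"twist":0},{"travel":[0,2,0],"twist":0},{"travel":[0,2,0],"twist":0},{"travel":[0,2,0],"twist":0},{"travel":[0,1.6,0],"twist":0},{"travel":[0,0,0],"twist":0},{"travel":[0,0,0],"twist":0},{"travel":[0,0,1],"twist":0},{"travel":[0,0,1],"twist":0},{"travel":[0,0,0.5],"twist":0},{"travel":[0,0,0],"twist":0}]'
python3 -m pendant '[{"travel":[0,0,0.2],"twist":0},{"travel":[0,0,0],"twist":0}]'
```

```text
clock: 64.18
tool_pos: [0.5764, -0.1467, 0.2301]
tool_rot: [-179.9, -0.0, 92.2]
wrist_force: [0.2, -0.6, -3.6]
opening: 0.0118
grasp_force: 118.5
clock: 64.42
tool_pos: [0.5767, -0.1467, 0.2289]
tool_rot: [180.0, 0.0, 92.2]
wrist_force: [-0.5, 0.7, -4.6]
opening: 0.0118
grasp_force: 118.5
```

```bash

python3 -m pendant '[{"travel":[0,0,0.1],"twist":0},{"travel":[0,0,0],"twist":0}]'
python3 -m pendant '[{"travel":[0,0,0.1],"twist":0},{"travel":[0,0,0],"twist":0}]'
```

```text
clock: 64.68
tool_pos: [0.5767, -0.1467, 0.2278]
tool_rot: [180.0, -0.0, 92.2]
wrist_force: [0.3, -0.2, -3.8]
opening: 0.0118
grasp_force: 118.5
clock: 64.92
tool_pos: [0.5768, -0.1467, 0.2272]
tool_rot: [180.0, 0.0, 92.2]
wrist_force: [-0.4, 0.5, -1.7]
opening: 0.0116
grasp_force: 118.9
```

In contact. I'll release, retreat upward and toward the robot, and check.

```bash

python3 -m pendant '[{"travel":[0,0,0.05],"twist":0},{"travel":[0,0,0],"twist":0}]'
python3 -m pendant '[{"travel":[0,0,0],"twist":0},{"travel":[0,0,0],"twist":0},{"travel":[0,0,0],"twist":0},{"travel":[0,0,0],"twist":0},{"travel":[0,0,0],"twist":0},{"travel":[0,0,-1],"twist":0},{"travel":[0,0,-3],"twist":0},{"travel":[0,0,-4],"twist":0},{"travel":[0,0,-2],"twist":0},{"travel":[4,-1,0],"twist":0},{"travel":[5,-2,0],"twist":0},{"travel":[5,-2,0],"twist":0},{"travel":[5,-2,0],"twist":0},{"travel":[5,-2,0],"twist":0},{"travel":[3,-1,0],"twist":0},{"travel":[0,0,0],"twist":0},{"travel":[0,0,0],"twist":0},{"travel":[0,0,0],"twist":0}]' -1
python3 -c "
from h import *
st()
from fit import *
c,p,d=grab('top');W=cloud(c,d);bars(W,.243,.27,(.4,.8,-.6,0))
c,p,d=grab('scene');cv2.imwrite('pics/s8.png',cv2.resize(p[100:320,100:400,::-1],(750,550)))"
```

```text
clock: 65.18
tool_pos: [0.5768, -0.1468, 0.2271]
tool_rot: [179.9, 0.0, 92.2]
wrist_force: [-0.8, 0.9, 2.8]
opening: 0.0118
grasp_force: 119.2
clock: 67.42
tool_pos: [0.4667, 0.1183, 0.3264]
tool_rot: [-180.0, 0.0, 92.1]
wrist_force: [-0.0, 0.1, 0.0]
opening: 0.0857
grasp_force: 0.0
67.42 [0.4667 0.1183 0.3264] [-180.     0.    92.1] F [-0.   0.1  0. ] op 0.0857 g 0.0
[449 196  33   8 231] [ 0.585  -0.3124  0.2511] (array([ 585.6, -313. ]), array([14.5, 65.6]), 2.4) z 0.2513 dir -87.4
[407 198  33   9 235] [ 0.58   -0.2268  0.2508] (array([ 580.6, -227.3]), array([14.7, 65.8]), 1.9) z 0.251 dir 92.0
[369 200  32   9 230] [ 0.5759 -0.1478  0.2511] (array([ 576.5, -148.7]), array([14.4, 64.3]), 2.8) z 0.2514 dir 92.3
```

View pics/s8.png

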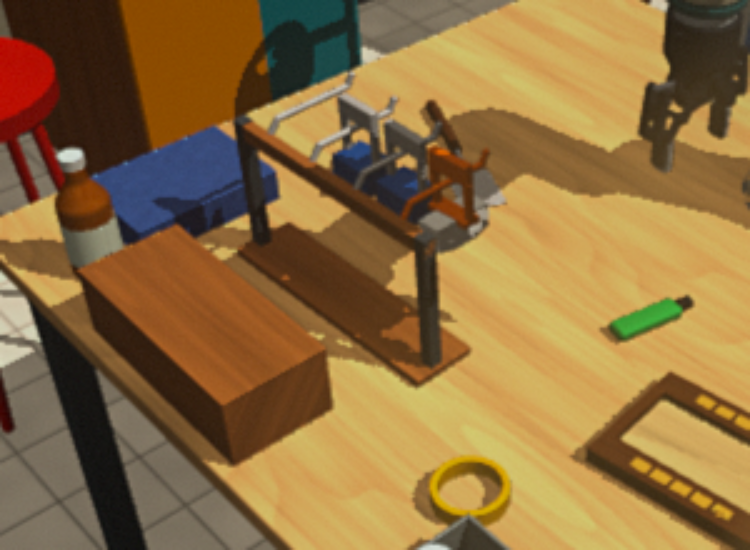

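All three hang level with their bar tops at about 0.251. The burnisher is on the orange hook at (455,190) and the weights at (360,130) and (405,160). The gripper is clear, so I'm handing in.

```bash
python3 -c "
from bench import *
print(hand_in())"
```

```text
the job is handed in; nothing more can be done
None
```

I handed the job in at about 67 s: both weights present hang on steel hooks, all ten tabs measure flush, and the burnishing block hangs on the orange hook; one mis-centred first grasp slid the block off the near rail's edge before I regripped, and no verdict was shown.

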